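Serve cake from the tin with the sprung hold-down

ROBOT

A 6-joint arm with a two-finger parallel gripper is mounted at the origin on a cart in front of the work surface, level with it; the furniture and walls round the work are solid. World frame = base frame: x ahead of the robot, y to its left, z up, the work surface at z = 0. Lengths are in m, angles in rad, forces in N, time in s.
With the tool pointing down it reaches from about 0.375 to 0.75 m from the base axis. Payload 9 kg.
Tool frame: the origin (TCP) lies on the centre line of the jaws, within the pads' length; the fingertips stand ctrl.tip_reach ahead of it and the grasp point (between the pads) lies 2 mm behind it (ctrl.tip_reach is the distance from the TCP to the fingertips, in m); z points along the fingers, y is the direction in which the jaws open and shut (so a half turn about z gives the same grasp; the last joint's range is limited). The gripper opens to 85 mm and grips with 20 to 120 N. Pads are 22 mm wide; open, the fingers measure 114 mm over their backs; the gripper's body (76 mm by 85 mm) begins 54 mm behind the grasp point. The pads swing forward as they close: fully open they stand 13 mm farther back than shut.
Start: joints at [0.981, 0.104, 0.097, 1.564, 0, 1.353], TCP at [0.218, 0.559, 0.248] pointing down, gripper open.
Joint ranges: [-2.99, 2.99], [-0.84, 1.86], [-1.1, 1.16], [-1.84, 2.11], [-1.51, 1.56], [-3.14, 3.14]. Speed limits (rad/s): [2.22, 2.22, 2.57, 3.14, 3.14, 3.14].

INTERFACE

Orientations are given as a unit quaternion [w, x, y, z].
In Python, from workcell import ctrl gives the robot as it stands. The module is installed in compiled form; this text tells all that it offers.
- The arm moves only by the tool arm_command, never from a script. Its argument "rows" is a list of rows, each an object with "jaw": the finger opening in cm, from 0 to 8.54; "offset": the shift along the tool's x, y, z in cm, a list of three; "rotation": the turn, a rotation vector about the tool's x, y, z in rad, a list of three. A call has 1 to 5 rows; each row is the pose to reach, as a shift and turn from the pose commanded when the call began, along the tool's axes at that moment; what a row does not reach only later rows make up. A row lasts 1/8 s, in which the tool goes at most 62.5 mm and 10.7 degrees, less where a joint would pass 70% of its speed; a pose out of reach is approached as far as the arm can. A call with a gripper value outside its range is refused whole. The fingers move at their own pace and stop on an object; "force" is the grip in N (left out, the last holds). Time passes only in rows, so rows that repeat a pose let the fingers close. It gives the time, the measured TCP pose, the force and the opening at its end, in the units of the state.
- ctrl.read_state(): the state, without advancing time (a new reading comes with each control period).
- ctrl.snapshot(name): name is "scene" or "top" or "wrist"; returns the picture (420x560x3 uint8, red, green, blue); there is no depth.
- ctrl.get_calibration(name): a dict with "intrinsics" (3x3 intrinsics, pixels), "rvec" (rotation vector, rad) and "tvec" (3), from world to camera coordinates, as OpenCV has them. Camera axes: x right, y down, z forward; pixel columns grow to the right and rows downward; lengths in m; the calibration is good to about 2 mm. A picture is of the moment at which its call begins: read the wrist's pose just before it. get_calibration takes no time and is no camera call; for the wrist camera it gives the pose at the moment of the call.
- ctrl.hand_in(): hands the job in, once; it reports no verdict.
The state is a dict: "time_s": time; "q": joint angles; "qd": joint speeds; "effort": joint torques, N m; "eef_pos": TCP position; "tool_rot": TCP orientation; "force": force on the tool from outside, world axes, zero at the start; "ft_torque": the same for the moment, N m; "finger_gap": opening from 0.0 (shut) to 1.0 (fully open).
Only numpy, scipy, OpenCV 4.12 (cv2) and the standard library are available. Lean on these libraries where they do the work, as an engineer would, in place of code of your own. Each camera call takes 0.05 s, during which the arm holds its last target.

TASK

Serve out the cake: lift the sprung hold-down finger off the tin's lid and swing it right aside, take the lid off and lay it flat on the worktop, then stand every piece of cake from the tin upright on the green tray. When the tin is empty put the lid back so that it sits fully home, and swing the finger back over it so that it presses the lid down again. Leave everything else on the worktop where it is.

Things in the scene. Friction and masses are not known exactly. Their poses are not given: they have to be found in the camera images.
- tin: Open aluminium tin, 306 (x) x 156 (y) x 98 mm high, walls and floor 3 mm, fixed. Origin: middle of its underside. Cake stands on its floor in one row along x, in any of four places 71 mm apart, the pieces' y along or against the tin's y. The hold-down's post stands outside its +y long side, axis at x = 0, y = +115 mm; bracket up to 46 x 52 mm, post 24 mm across, up to 105 mm high.
- lid: Flat aluminium lid, loose, 0.4 kg. Origin at the middle of its underside, which is a plug 290 x 140 x 8 mm that drops into the tin with 5 mm play on each side; above it a plate 320 (x) x 170 (y) mm, 8 to 13 mm above the origin, rests on the tin's walls, with an upturned rim 3 mm wide up to 20 mm above the origin. Seated, the origin is 90 mm above the tin's underside, the axes parallel (either way round). Laid on the worktop it stands on its plug.
- lid_handle (a point): Middle of the lid's bar handle, 44 mm above the lid's origin: a steel bar 102 mm long along the lid's x, 12 mm wide and 12 mm high, on two end posts, 25 mm free below it.
- finger_lift (a joint): How far the hold-down finger is raised on its post, m: 0 pressing on the seated lid, up to 0.03; with nothing under the pad the spring draws it down to -0.006. Spring and weight pull it down with about 5 N at 0 and 6 N at 0.03; it does not stay up by itself. To pass over the lid's rim the finger must be raised more than 7 mm.
- finger_swing (a joint): Turn of the hold-down finger about its post, rad: 0 = pointing over the lid along the tin's -y, growing anticlockwise from above to 1.57 = pointing along the tin's +x, clear of the lid. It stays where it is turned (friction 0.05 N m); clear of the lid's path from about 1.1.
- finger_grip (a point): Grip point of the hold-down, on the post's axis, 148 mm above the tin's underside when the lift joint reads 0: the middle of an upright grey fin 12 mm wide, 40 mm long (along the finger) and 28 mm high on top of the hub; 9 mm from the fin's underside down to the finger's arm, whose top is 25 mm below this point. Site axes: -y points along the finger to the pad, z up.
- finger_pad (a point): Underside of the finger's round rubber pad, 10 mm across, 55 mm from the post's axis; presses on the lid's plate, inside the rim.
- tray: Green melamine tray, loose, 332 (x) x 269 (y) mm, flat inner floor 300 x 236 mm whose top is 3 mm above the worktop, rim 20 mm high. Origin at the middle of its underside.
- cake_a: an upright piece of blueberry cake 57 x 52 mm, 83 mm high, weight about 70 g; origin at the middle of its underside, z up; it may be absent (2 to 4 of the 4 pieces are present). Taken across its y direction: at 35 to 65 mm above the underside its two sides are nearly upright and about 45 mm apart there, the middle between them lying at y = +0 mm
- cake_b: an upright piece of blueberry cake 57 x 52 mm, 83 mm high, weight about 70 g; origin at the middle of its underside, z up; it may be absent (2 to 4 of the 4 pieces are present). Taken across its y direction: at 35 to 65 mm above the underside its two sides are nearly upright and about 45 mm apart there, the middle between them lying at y = +0 mm
- cake_c: an upright piece of blueberry cake 57 x 52 mm, 83 mm high, weight about 70 g; origin at the middle of its underside, z up; it may be absent (2 to 4 of the 4 pieces are present). Taken across its y direction: at 35 to 65 mm above the underside its two sides are nearly upright and about 45 mm apart there, the middle between them lying at y = +0 mm
- cake_d: an upright piece of blueberry cake 57 x 52 mm, 83 mm high, weight about 70 g; origin at the middle of its underside, z up; it may be absent (2 to 4 of the 4 pieces are present). Taken across its y direction: at 35 to 65 mm above the underside its two sides are nearly upright and about 45 mm apart there, the middle between them lying at y = +0 mm
- marker: Bystander: marker pen lying down, 17 x 135 x 16 mm, origin at the middle of its underside.
- timer: Bystander: kitchen timer 94 x 68 x 34 mm, origin at the middle of its underside.
- tub: Bystander: round food tub with lid, 119 mm across, 51 mm high, origin at the middle of its underside.
- thermometer: Bystander: probe thermometer lying down, 34 x 216 x 17 mm, origin at the middle of its underside.
- cup: Bystander: steel measuring cup 74 x 103 x 74 mm, origin at the middle of its underside.

How it is judged:
On the way, in this order (a step that is already met when the one before it is completed fails the run):
1. the finger is raised off the lid, still pointing over it, the lid seated (value of joint finger_lift above 0.008 m and value of joint finger_swing below 0.4 rad and z of lid in the frame of tin between 0.086 and 0.094 m and horizontal distance between lid and tin below 0.01 m and angle between the x axis of lid and the x axis of tin, either way round below 0.06 rad and angle between lid's own z axis and vertical below 0.04 rad), for 0.05 s.
2. the finger is swung right aside and let down, the lid still on the tin (value of joint finger_swing above 1.1 rad and value of joint finger_lift below 0.003 m and z of lid in the frame of tin between 0.086 and 0.094 m and horizontal distance between lid and tin below 0.01 m and angle between the x axis of lid and the x axis of tin, either way round below 0.06 rad and angle between lid's own z axis and vertical below 0.04 rad), for 0.1 s.
3. the lid lies flat on the worktop (height (world z) of lid below 0.006 m and angle between lid's own z axis and vertical below 0.05 rad and horizontal distance between lid and tin above 0.15 m), for 0.2 s.
4. every piece of cake stands on the tray (x of cake_a in the frame of tray between -0.14 and 0.14 m and y of cake_a in the frame of tray between -0.11 and 0.11 m and z of each of cake_a, cake_b, cake_c, cake_d in the frame of tray below 0.012 m and angle between each of cake_a, cake_b, cake_c, cake_d's own z axis and vertical below 0.2 rad and x of cake_b in the frame of tray between -0.14 and 0.14 m and y of cake_b in the frame of tray between -0.11 and 0.11 m and x of cake_c in the frame of tray between -0.14 and 0.14 m and y of cake_c in the frame of tray between -0.11 and 0.11 m and x of cake_d in the frame of tray between -0.14 and 0.14 m and y of cake_d in the frame of tray between -0.11 and 0.11 m), for 0.2 s.
5. the lid sits fully home on the tin, the finger still aside (z of lid in the frame of tin between 0.086 and 0.094 m and horizontal distance between lid and tin below 0.01 m and angle between the x axis of lid and the x axis of tin, either way round below 0.06 rad and angle between lid's own z axis and vertical below 0.04 rad and value of joint finger_swing above 0.9 rad), for 0.2 s.
At the end, for the whole second after the job is handed in: Every piece stands on the tray floor (within 140/110 mm of its middle in x/y, tilt < 0.2 rad); lid seated (within 10 mm, height within 4 mm, turn < 0.06, tilt < 0.04 rad); finger presses on it (swing < 0.25 rad, lift within 3 mm of 0); all at rest (all of step 4 and z of lid in the frame of tin between 0.086 and 0.094 m and horizontal distance between lid and tin below 0.01 m and angle between the x axis of lid and the x axis of tin, either way round below 0.06 rad and angle between lid's own z axis and vertical below 0.04 rad and value of joint finger_swing below 0.25 rad and value of joint finger_lift between -0.003 and 0.003 m and height (world z) of tray below 0.006 m and linear speed of each of cake_a, cake_b, cake_c, cake_d, lid below 0.03 m/s); the robot touches nothing.
It fails at once if the marker is disturbed (moved more than 30 mm) (distance of marker from where it was at the start of the episode above 0.03 m).
It fails at once if the timer is disturbed (moved more than 30 mm) (distance of timer from where it was at the start of the episode above 0.03 m).
It fails at once if the tub is disturbed (moved more than 30 mm) (distance of tub from where it was at the start of the episode above 0.03 m).
It fails at once if the thermometer is disturbed (moved more than 30 mm) (distance of thermometer from where it was at the start of the episode above 0.03 m).
It fails at once if the cup is disturbed (moved more than 30 mm) (distance of cup from where it was at the start of the episode above 0.03 m).
Of cake_a, cake_b, cake_c, cake_d only 2 to 4 are there at a start; the rules pass over those that are not, and their reading is None.
At some moment in a run one of lid, tray may be knocked a few centimetres aside while the robot is not near it.
It also fails if it takes over 210 s, if anything falls off the work surface, if the arm or the gripper's body presses on something with over 40 N, if the wrist force passes 120 N, or if a joint passes its speed limit or range.

## Working session

There is one attempt and no reset: what is moved stays moved. The work goes in short steps, Python scripts to look and compute and a tool call to move; the robot and the scene stay as the last step left them, time stands still between calls to the robot, and variables do not carry over. Pictures are saved under pics/ and viewed, and the job is handed in when it is done.

Besides the shell and the picture viewer there is one more tool, called after "Call:" as name(argument=value, ...), one argument or row to a line, values as JSON. arm_command: Moves the arm, as the interface text tells. Its arguments: {"type":"object","properties":{"rows":{"type":"array","items":{"type":"object","properties":{"jaw":{"type":"number"},"offset":{"type":"array","items":{"type":"number"}},"rotation":{"type":"array","items":{"type":"number"}}}}},"force":{"type":"number"}},"required":["rows"]}

```bash
mkdir -p pics; ls
python3 - <<'E'
from workcell import ctrl
import cv2,numpy as np
print(ctrl.read_state(), ctrl.tip_reach)
for n in ["scene","top","wrist"]:
    print(n,ctrl.get_calibration(n))
    cv2.imwrite(f"pics/{n}0.png",ctrl.snapshot(n)[:,:,::-1])
E
```

```text
pics
{'time_s': 0.0, 'q': array([ 9.81268146e-01,  1.04727534e-01,  9.64609589e-02,  1.56388048e+00,
       -1.50766056e-05,  1.35309147e+00]), 'qd': array([-1.71340887e-03,  2.54234271e-04,  8.57896152e-04,  6.46912092e-05,
       -9.15987819e-04, -4.65327435e-04]), 'effort': array([ 1.27538187e-03, -5.56933987e+01,  5.03644609e+01,  1.67924952e-02,
       -4.43599101e-04,  2.01671827e-05]), 'eef_pos': array([0.21781154, 0.55873863, 0.2475012 ]), 'tool_rot': array([-2.58315473e-04,  1.84842517e-01,  9.82767922e-01, -6.24059174e-04]), 'force': array([0.10087498, 0.23698012, 0.25078209]), 'ft_torque': array([ 0.04542176, -0.03128799, -0.0264276 ]), 'finger_gap': 0.9987882741286535} 0.017
scene {'intrinsics': array([[465.2512463 ,   0.        , 281.37651415],
       [  0.        , 465.2512463 , 209.24603949],
       [  0.        ,   0.        ,   1.        ]]), 'rvec': array([ 2.31368026, -0.83527546,  0.31717316]), 'tvec': array([-0.44007504,  0.39599169,  1.04271344])}
top {'intrinsics': array([[515.03199199,   0.        , 270.43117068],
       [  0.        , 515.03199199, 204.33184637],
       [  0.        ,   0.        ,   1.        ]]), 'rvec': array([ 2.14810869, -2.0327126 ,  0.2388745 ]), 'tvec': array([0.01752887, 0.61899909, 1.41497782])}
wrist {'intrinsics': array([[377.29522745,   0.        , 277.24052308],
       [  0.        , 377.29522745, 207.04921869],
       [  0.        ,   0.        ,   1.        ]]), 'rvec': array([-2.39712796, -1.63884373, -0.22475405]), 'tvec': array([-0.59793078, -0.03686424,  0.37894462])}
```

View pics/scene0.png

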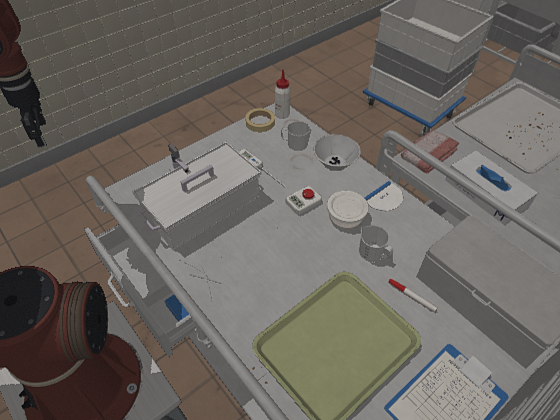

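View pics/top0.png

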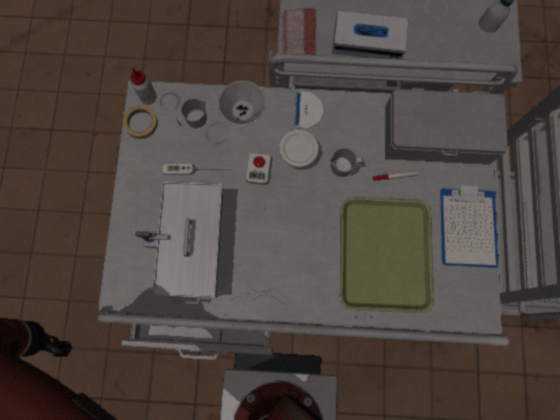

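View pics/wrist0.png

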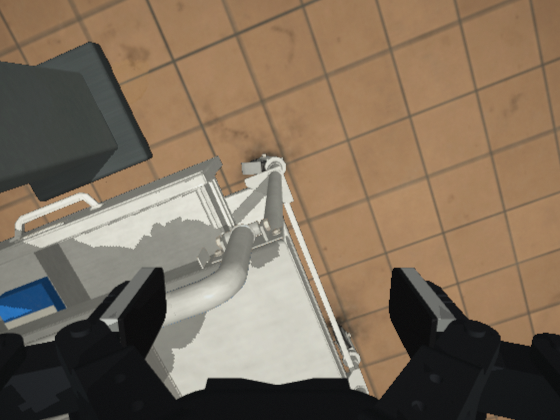

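```bash
cat > h.py <<'E'
from workcell import ctrl
import cv2,numpy as np
from scipy.spatial.transform import Rotation as R
def cal(n):
    c=ctrl.get_calibration(n); Rm=cv2.Rodrigues(c['rvec'])[0]; return c['intrinsics'],Rm,np.array(c['tvec']).ravel()
def ray(n,uv,z,c=None):
    K,Rm,t=c or cal(n); uv=np.atleast_2d(np.array(uv,float))
    d=(np.linalg.inv(K)@np.c_[uv,np.ones(len(uv))].T).T@Rm
    o=-Rm.T@t
    s=(z-o[2])/d[:,2]
    return o+s[:,None]*d
def proj(n,P,c=None):
    K,Rm,t=c or cal(n); P=np.atleast_2d(P)
    q=(Rm@P.T).T+t; q=(K@q.T).T; return q[:,:2]/q[:,2:]
def tri(obs):
    A=[];b=[]
    for c,uv in obs:
        K,Rm,t=c; d=Rm.T@np.linalg.inv(K)@np.array([*uv,1.]);d/=np.linalg.norm(d);o=-Rm.T@t
        M=np.eye(3)-np.outer(d,d);A.append(M);b.append(M@o)
    return np.linalg.lstsq(np.vstack(A),np.hstack(b),rcond=None)[0]
def snap(n,name):
    im=ctrl.snapshot(n)[:,:,::-1].copy(); cv2.imwrite(f"pics/{name}.png",im); return im
def st():
    s=ctrl.read_state(); print('t',round(s['time_s'],2),'pos',np.round(s['eef_pos'],4),'rot',np.round(s['tool_rot'],4),'F',np.round(s['force'],1),'gap',round(s['finger_gap'],3),'q',np.round(s['q'],2)); return s
E
python3 - <<'E'
import cv2,numpy as np
im=cv2.imread('pics/top0.png')
a=cv2.resize(im[165:315,110:260],None,fx=5,fy=5,interpolation=cv2.INTER_CUBIC)[:600*5//5+150]
cv2.imwrite('pics/topcrop.png',cv2.resize(im[170:310,115:255],None,fx=4.2,fy=4.2,interpolation=cv2.INTER_CUBIC))
im=cv2.imread('pics/scene0.png')
cv2.imwrite('pics/scenecrop.png',cv2.resize(im[135:255,130:280],None,fx=5,fy=5,interpolation=cv2.INTER_CUBIC))
from h import *
im=cv2.imread('pics/top0.png')
hsv=cv2.cvtColor(im,cv2.COLOR_BGR2HSV)
m=cv2.inRange(hsv,(25,60,40),(45,255,255))
cs=max(cv2.findContours(m,cv2.RETR_EXTERNAL,cv2.CHAIN_APPROX_SIMPLE)[0],key=cv2.contourArea)
r=cv2.minAreaRect(cs);b=cv2.boxPoints(r);print(r)
p=ray('top',b,0.02);print(p.round(3),p.mean(0))
print('things',ray('top',[[185,169],[259,168],[300,149],[346,162],[395,176],[215,80],[110,320],[500,330]],0.0).round(3))
E
```

```text
((386.0, 254.5), (113.0, 92.0), 90.0)
[[ 0.661 -0.155  0.02 ]
 [ 0.676 -0.431  0.02 ]
 [ 0.343 -0.425  0.02 ]
 [ 0.328 -0.163  0.02 ]] [ 0.50207802 -0.29357507  0.02      ]
things [[ 0.733  0.323  0.   ]
 [ 0.748  0.095  0.   ]
 [ 0.817 -0.029  0.   ]
 [ 0.782 -0.173  0.   ]
 [ 0.745 -0.325  0.   ]
 [ 1.037  0.254  0.   ]
 [ 0.267  0.496  0.   ]
 [ 0.301 -0.624  0.   ]]
```

View pics/topcrop.png

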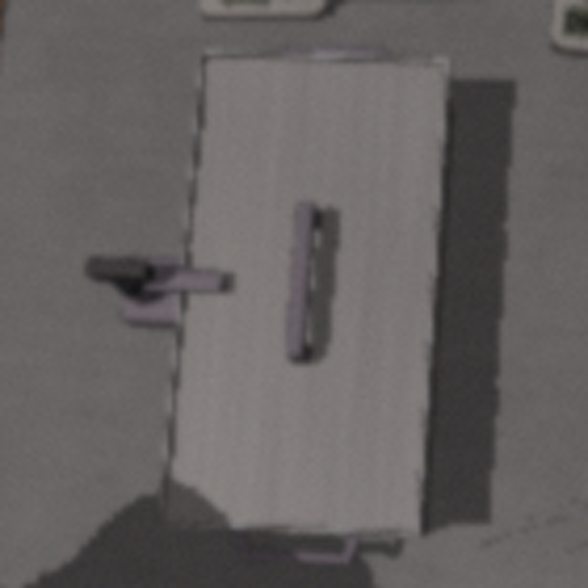

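View pics/scenecrop.png

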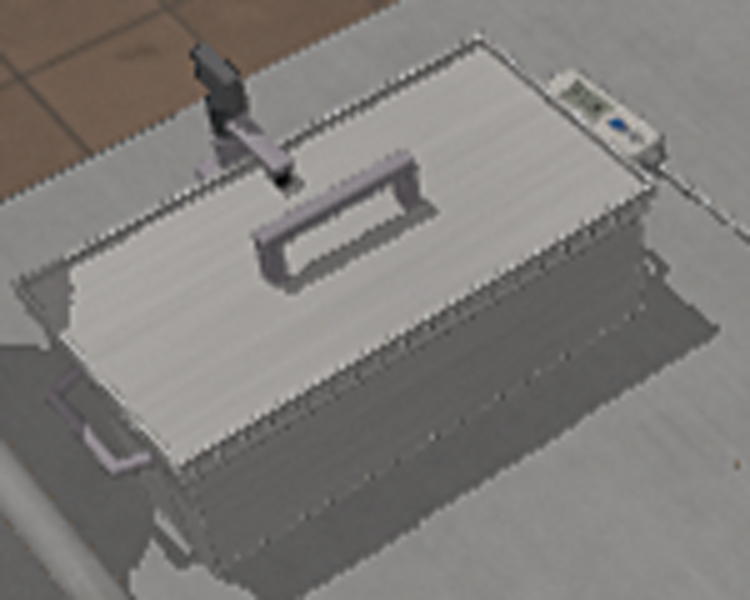

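Run:
```python
from h import *
s=lambda L:[(115+x/4.2,170+y/4.2) for x,y in L]
p=ray('top',s([(203,55),(450,62),(427,532),(165,525)]),0.11);print(p.round(4),p.mean(0))
print([np.linalg.norm(p[i]-p[(i+1)%4]).round(3) for i in range(4)])
for i,j in((3,0),(2,1)):
    d=p[j]-p[i];print('ang',np.arctan2(d[1],d[0]))
for i,j in((1,0),(2,3)):
    d=p[j]-p[i];print('angy',np.arctan2(d[1],d[0])-np.pi/2)
h=ray('top',s([(305,202),(299,362)]),0.14);print('handle',h.round(4),h.mean(0))
f=ray('top',s([(85,268),(150,270)]),0.162);print('fin',f.round(4))
f=ray('top',s([(235,282)]),0.115);print('fingertip',f.round(4))
# scene
z=lambda L:[(130+x/5,135+y/5) for x,y in L]
p=ray('scene',z([(480,38),(652,190),(183,468),(15,282)]),0.11);print('scene',p.round(4),p.mean(0))
p=ray('scene',z([(255,240),(408,158)]),0.14);print('handle',p.round(4),p.mean(0))
p=ray('scene',z([(200,52),(238,82)]),0.162);print('fin',p.round(4),p.mean(0))
im=cv2.imread('pics/top0.png')
hsv=cv2.cvtColor(im,cv2.COLOR_BGR2HSV)
m=cv2.inRange(hsv,(25,60,40),(45,255,255))
c=max(cv2.findContours(m,cv2.RETR_EXTERNAL,cv2.CHAIN_APPROX_NONE)[0],key=cv2.contourArea)[:,0,:].astype(float)
w=ray('top',c,0.02)[:,:2].astype(np.float32)
r=cv2.minAreaRect(w);print('tray',r)
```

```text
[[0.6538 0.3592 0.11  ]
 [0.658  0.1914 0.11  ]
 [0.3441 0.1819 0.11  ]
 [0.3392 0.3508 0.11  ]] [0.49878025 0.27080489 0.11      ]
[np.float64(0.168), np.float64(0.314), np.float64(0.169), np.float64(0.315)]
ang 0.02667828302603926
ang 0.03050362050632043
angy 0.025261145928749063
angy 0.029069574004353838
handle [[0.5499 0.2751 0.14  ]
 [0.4451 0.2692 0.14  ]] [0.49752978 0.27217362 0.14      ]
fin [[0.4948 0.4074 0.162 ]
 [0.4958 0.3658 0.162 ]]
fingertip [[0.4988 0.3207 0.115 ]]
scene [[0.6534 0.3596 0.11  ]
 [0.6536 0.191  0.11  ]
 [0.3431 0.1857 0.11  ]
 [0.3392 0.3574 0.11  ]] [0.49730552 0.27344663 0.11      ]
handle [[0.4462 0.2734 0.14  ]
 [0.5459 0.2735 0.14  ]] [0.49605226 0.27344052 0.14      ]
fin [[0.4924 0.3999 0.162 ]
 [0.4957 0.3645 0.162 ]] [0.49403852 0.38222185 0.162     ]
tray ((0.5020772814750671, -0.2928333282470703), (0.32914870977401733, 0.2665255069732666), 0.766930878162384)
```

```bash
cat >> h.py <<'E'
def tgt(x,y,z,psi):
    s=ctrl.read_state(); w,a,b,c=s['tool_rot']; Rc=R.from_quat([a,b,c,w])
    ty=np.array([np.cos(psi),np.sin(psi),0]);tz=np.array([0,0,-1.]);tx=np.cross(ty,tz)
    Rt=R.from_matrix(np.c_[tx,ty,tz])
    off=Rc.inv().apply(np.array([x,y,z])-s['eef_pos'])*100
    rv=(Rc.inv()*Rt).as_rotvec()
    print('t',round(s['time_s'],2),'pos',np.round(s['eef_pos'],4),'psi',round(float(np.arctan2(*Rc.as_matrix()[1::-1,1])),3),'OFFSET',off.round(2),'ROT',rv.round(3),'rows',round(max(np.linalg.norm(off)/6.25,np.linalg.norm(rv)/.187),1))
def pose():
    s=ctrl.read_state(); w,a,b,c=s['tool_rot']; M=R.from_quat([a,b,c,w]).as_matrix()
    print('t',round(s['time_s'],2),'pos',np.round(s['eef_pos'],4),'psi',round(float(np.arctan2(M[1,1],M[0,1])),3),'tiltz',M[:,2].round(3),'F',np.round(s['force'],1),'T',np.round(s['ft_torque'],2),'gap',round(s['finger_gap'],3),'q',np.round(s['q'],2))
E
python3 - <<'E'
from h import *
tgt(0.495,0.3865,0.29,0.025)
K,Rm,t=cal('wrist');print(-Rm.T@t,Rm)
E
```

```text
t 0.15 pos [0.2178 0.5588 0.2477] psi 1.199 OFFSET [-32.08  -5.99  -4.23] ROT [-1.000e-03  0.000e+00  1.174e+00] rows 6.3
[0.15433815 0.58259502 0.37329145] [[ 0.36326413  0.9316835  -0.00224178]
 [ 0.8966023  -0.34892984  0.27267615]
 [ 0.25326564 -0.10106345 -0.96210326]]
```

Call:
arm_command(
  rows=[
    {"jaw": 8.5,"offset": [0,0,-7],"rotation": [0,0,0]},
    {"jaw": 8.5,"offset": [-32.1,-6,-7],"rotation": [0,0,1.174]},
    {"jaw": 8.5,"offset": [-32.1,-6,-7],"rotation": [0,0,1.174]},
    {"jaw": 8.5,"offset": [-32.1,-6,-7],"rotation": [0,0,1.174]},
    {"jaw": 8.5,"offset": [-32.1,-6,-7],"rotation": [0,0,1.174]},
  ],
  force=40,
)

```text
time_s: 0.78
eef_pos: [0.4316, 0.4257, 0.3164]
tool_rot: [-0.0, 0.534, 0.845, 0.0]
force: [0.0, 0.7, 0.7]
finger_gap: 0.999
```

Run:
```python
from h import *
pose();tgt(0.495,0.3865,0.30,0.025)
```

```text
t 0.78 pos [0.4316 0.4257 0.3164] psi 0.443 tiltz [-0.  0. -1.] F [0.  0.7 0.7] T [ 0.04 -0.01 -0.01] gap 0.999 q [0.56 0.15 0.27 1.69 0.   1.69]
t 0.78 pos [0.4316 0.4257 0.3164] psi 0.443 OFFSET [-6.26  4.05  1.64] ROT [-0.    -0.     0.418] rows 2.2
```

Call:
arm_command(
  rows=[
    {"jaw": 8.5,"offset": [-6.26,4.05,1.6],"rotation": [0,0,0.418]},
    {"jaw": 8.5,"offset": [-6.26,4.05,1.6],"rotation": [0,0,0.418]},
    {"jaw": 8.5,"offset": [-6.26,4.05,1.6],"rotation": [0,0,0.418]},
    {"jaw": 8.5,"offset": [-6.26,4.05,1.6],"rotation": [0,0,0.418]},
  ],
)

```text
time_s: 1.27
eef_pos: [0.4939, 0.3879, 0.3001]
tool_rot: [-0.0, 0.696, 0.718, -0.0]
force: [0.8, 0.4, 0.3]
finger_gap: 0.994
```

Run:
```python
from h import *
pose();snap('wrist','w1');print(proj('wrist',[[.495,.3865,.162],[.495,.3865,.134],[.498,.272,.14]]))
```

```text
t 1.27 pos [0.4939 0.3879 0.3001] psi 0.031 tiltz [-0.001 -0.    -1.   ] F [0.8 0.4 0.3] T [ 0.01 -0.02 -0.01] gap 0.994 q [0.46 0.21 0.31 1.67 0.   2.  ]
[[277.96142474 199.34067483]
 [277.90227096 190.38856399]
 [277.05293    321.37355472]]
```

View pics/w1.png

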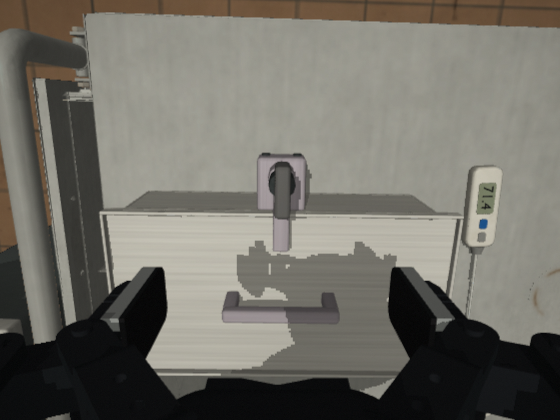

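Run:
```python
from h import *
im=cv2.imread('pics/w1.png')
cv2.imwrite('pics/w1c.png',cv2.resize(im[140:340,180:390],None,fx=2.9,fy=2.9,interpolation=cv2.INTER_CUBIC))
print(ray('wrist',[[101,213.5],[461,215],[282,218],[282,172]],.11).round(4))
print('fin',ray('wrist',[[275,218],[290,218],[282,172]],.162).round(4))
print('handle',ray('wrist',[[223,308],[337,308],[223,322],[338,321]],.14).round(4))
print('pad end',ray('wrist',[[281,250]],.123).round(4))
print(proj('wrist',[[.491,.386,0],[.491,.386,.105]]))
```

```text
[[0.3412 0.3551 0.11  ]
 [0.6562 0.3639 0.11  ]
 [0.4996 0.3561 0.11  ]
 [0.4982 0.3969 0.11  ]]
fin [[0.4933 0.3723 0.162 ]
 [0.5043 0.3726 0.162 ]
 [0.4972 0.4066 0.162 ]]
handle [[0.4515 0.2835 0.14  ]
 [0.5487 0.2866 0.14  ]
 [0.4514 0.2699 0.14  ]
 [0.5505 0.2741 0.14  ]]
pad end [[0.4995 0.3312 0.123 ]]
[[274.18946166 163.44511179]
 [273.22998685 183.08646585]]
```

View pics/w1c.png

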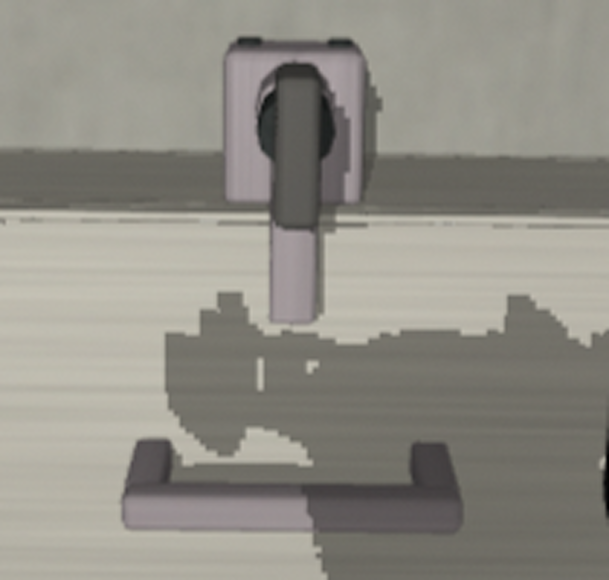

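Run:
```python
from h import *
tgt(.497,.388,.152,.028)
```

```text
t 1.32 pos [0.4938 0.3882 0.3003] psi 0.032 OFFSET [-0.03  0.33 14.83] ROT [-0.     0.     0.004] rows 2.4
```

Call:
arm_command(
  rows=[
    {"jaw": 6,"offset": [0,0.33,6],"rotation": [0,0,0.004]},
    {"jaw": 6,"offset": [0,0.33,12],"rotation": [0,0,0.004]},
    {"jaw": 6,"offset": [0,0.33,14.8],"rotation": [0,0,0.004]},
    {"jaw": 6,"offset": [0,0.33,14.8],"rotation": [0,0,0.004]},
    {"jaw": 3,"offset": [0,0.33,14.8],"rotation": [0,0,0.004]},
  ],
  force=25,
)

```text
time_s: 1.95
eef_pos: [0.4977, 0.3888, 0.1546]
tool_rot: [0.0, 0.697, 0.717, 0.001]
force: [-0.5, -0.9, 1.0]
finger_gap: 0.502
```

Run:
```python
from h import *
pose();snap('wrist','w2');snap('scene','s2')
```

```text
t 1.95 pos [0.4977 0.3888 0.1546] psi 0.028 tiltz [ 0.002  0.001 -1.   ] F [-0.5 -0.9  1. ] T [-0.    0.02  0.03] gap 0.502 q [0.46 0.2  0.03 1.4  0.   2.  ]
```

View pics/w2.png

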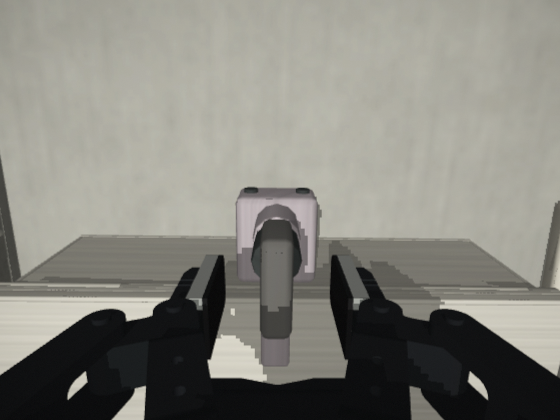

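Run:
```python
from h import *
print(ray('wrist',[[277,337],[277,230],[277,222]],.162).round(4))
print(proj('wrist',[[.4977,.3888,.1546],[.4977,.3888,.162]]))
```

```text
[[0.4992 0.3739 0.162 ]
 [0.498  0.4148 0.162 ]
 [0.498  0.4176 0.162 ]]
[[274.08813321 289.86721392]
 [273.98897364 300.04686944]]
```

Call:
arm_command(
  rows=[
    {"jaw": 2,"offset": [0.25,0.0,0.3],"rotation": [0,0,0]},
    {"jaw": 0,"offset": [0.25,0.0,0.3],"rotation": [0,0,0]},
    {"jaw": 0,"offset": [0.25,0.0,0.3],"rotation": [0,0,0]},
    {"jaw": 0,"offset": [0.25,0.0,0.3],"rotation": [0,0,0]},
  ],
  force=25,
)

```text
time_s: 2.55
eef_pos: [0.4972, 0.3913, 0.1502]
tool_rot: [-0.0, 0.697, 0.717, 0.001]
force: [-0.5, 4.5, 4.6]
finger_gap: 0.137
```

Run:
```python
from h import *
pose()
```

```text
t 2.55 pos [0.4972 0.3913 0.1502] psi 0.027 tiltz [ 0.001  0.001 -1.   ] F [-0.5  4.5  4.6] T [ 0.77  0.33 -0.24] gap 0.137 q [0.46 0.21 0.03 1.39 0.   2.  ]
```

Call:
arm_command(
  rows=[
    {"jaw": 0,"offset": [0,0,-0.8],"rotation": [0,0,0]},
    {"jaw": 0,"offset": [0,0,-1.6],"rotation": [0,0,0]},
    {"jaw": 0,"offset": [0,0,-1.6],"rotation": [0,0,0]},
    {"jaw": 0,"offset": [0,0,-1.6],"rotation": [0,0,0]},
  ],
  force=30,
)

```text
time_s: 3.05
eef_pos: [0.4971, 0.3908, 0.1648]
tool_rot: [-0.0, 0.697, 0.717, -0.0]
force: [2.9, 5.3, -5.0]
finger_gap: 0.131
```

Run:
```python
from h import *
pose();snap('wrist','w3');snap('scene','s3')
im=cv2.imread('pics/s3.png')
cv2.imwrite('pics/s3c.png',cv2.resize(im[100:260,100:280],None,fx=3.3,fy=3.3))
```

```text
t 3.05 pos [0.4971 0.3908 0.1648] psi 0.027 tiltz [-0.  0. -1.] F [ 2.9  5.3 -5. ] T [ 1.14 -0.62 -0.01] gap 0.131 q [0.46 0.2  0.05 1.42 0.   2.  ]
```

View pics/w3.png

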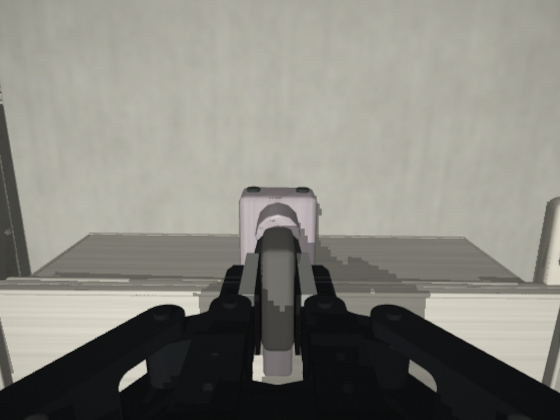

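View pics/s3c.png

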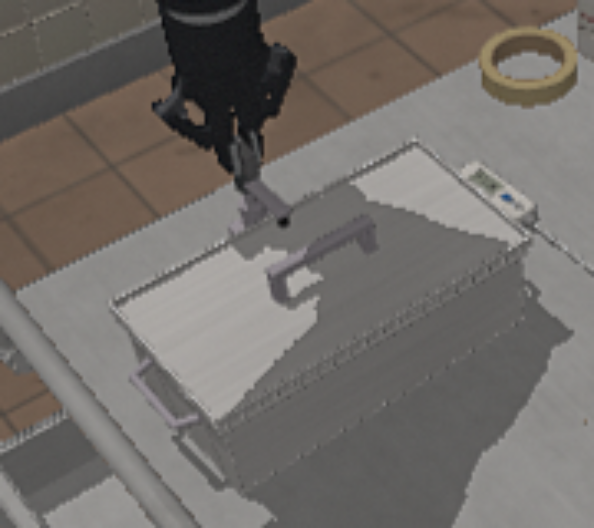

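Call:
arm_command(
  rows=[
    {"jaw": 0,"offset": [0,0,0],"rotation": [0,0,-0.18]},
    {"jaw": 0,"offset": [0,0,0],"rotation": [0,0,-0.36]},
    {"jaw": 0,"offset": [0,0,0],"rotation": [0,0,-0.54]},
    {"jaw": 0,"offset": [0,0,0],"rotation": [0,0,-0.7]},
    {"jaw": 0,"offset": [0,0,0],"rotation": [0,0,-0.7]},
  ],
)

```text
time_s: 3.78
eef_pos: [0.4975, 0.391, 0.1651]
tool_rot: [0.0, 0.408, 0.913, 0.0]
force: [3.6, 5.1, -5.2]
finger_gap: 0.135
```

Run:
```python
from h import *
pose();tgt(.497,.3908,.1648,1.42)
```

```text
t 3.77 pos [0.4975 0.391  0.1651] psi 0.729 tiltz [ 0.001  0.001 -1.   ] F [ 3.6  5.1 -5.2] T [ 1.32 -0.9   0.06] gap 0.135 q [0.46 0.2  0.05 1.42 0.   1.3 ]
t 3.77 pos [0.4975 0.391  0.1651] psi 0.729 OFFSET [ 0.02 -0.05  0.03] ROT [ 0.001  0.    -0.691] rows 3.7
```

Call:
arm_command(
  rows=[
    {"jaw": 0,"offset": [0,0,0],"rotation": [0,0,-0.18]},
    {"jaw": 0,"offset": [0,0,0],"rotation": [0,0,-0.36]},
    {"jaw": 0,"offset": [0,0,0],"rotation": [0,0,-0.54]},
    {"jaw": 0,"offset": [0,0,0],"rotation": [0,0,-0.75]},
    {"jaw": 0,"offset": [0,0,0],"rotation": [0,0,-0.75]},
  ],
)

```text
time_s: 4.4
eef_pos: [0.4976, 0.3913, 0.1652]
tool_rot: [0.0, 0.045, 0.999, 0.001]
force: [5.2, 7.0, -5.9]
finger_gap: 0.131
```

Call:
arm_command(
  rows=[
    {"jaw": 0,"offset": [0,0,0.8],"rotation": [0,0,0]},
    {"jaw": 0,"offset": [0,0,1.6],"rotation": [0,0,0]},
    {"jaw": 0,"offset": [0,0,1.8],"rotation": [0,0,0]},
    {"jaw": 0,"offset": [0,0,1.8],"rotation": [0,0,0]},
    {"jaw": 0,"offset": [0,0,1.8],"rotation": [0,0,0]},
  ],
)

```text
time_s: 5.03
eef_pos: [0.4977, 0.3913, 0.1474]
tool_rot: [0.001, 0.047, 0.999, 0.001]
force: [4.2, 5.8, -3.6]
finger_gap: 0.137
```

Run:
```python
from h import *
pose();snap('scene','s4')
im=cv2.imread('pics/s4.png')
cv2.imwrite('pics/s4c.png',cv2.resize(im[100:260,100:280],None,fx=3.3,fy=3.3))
```

```text
t 5.03 pos [0.4977 0.3913 0.1474] psi 1.477 tiltz [ 0.001  0.001 -1.   ] F [ 4.2  5.8 -3.6] T [ 1.56 -0.95  0.01] gap 0.137 q [0.46 0.21 0.03 1.39 0.   0.55]
```

View pics/s4c.png

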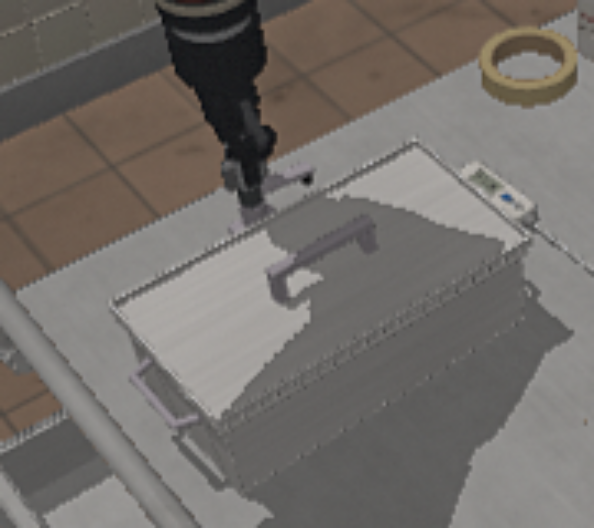

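Call:
arm_command(
  rows=[
    {"jaw": 5,"offset": [0,0,0],"rotation": [0,0,0]},
    {"jaw": 5,"offset": [0,0,0],"rotation": [0,0,0]},
    {"jaw": 5,"offset": [0,0,0],"rotation": [0,0,0]},
    {"jaw": 5,"offset": [0,0,-6],"rotation": [0,0,0]},
    {"jaw": 5,"offset": [0,0,-10],"rotation": [0,0,0]},
  ],
)

```text
time_s: 5.7
eef_pos: [0.4971, 0.3907, 0.2499]
tool_rot: [0.001, 0.047, 0.999, 0.0]
force: [0.1, 0.0, 0.2]
finger_gap: 0.585
```

Run:
```python
from h import *
pose();tgt(.4975,.273,.24,1.571+.028)
```

```text
t 5.7 pos [0.4971 0.3907 0.2499] psi 1.477 tiltz [ 0.001  0.    -1.   ] F [0.1 0.  0.2] T [-0.03 -0.01 -0.06] gap 0.585 q [ 0.46  0.2   0.21  1.57 -0.    0.55]
t 5.7 pos [0.4971 0.3907 0.2499] psi 1.477 OFFSET [ -1.14 -11.71   0.99] ROT [ 0.     0.001 -0.122] rows 1.9
```

Call:
arm_command(
  rows=[
    {"jaw": 5,"offset": [-1.1,-11.7,1],"rotation": [0,0,-0.122]},
    {"jaw": 5,"offset": [-1.1,-11.7,1],"rotation": [0,0,-0.122]},
    {"jaw": 5,"offset": [-1.1,-11.7,1],"rotation": [0,0,-0.122]},
  ],
)

```text
time_s: 6.08
eef_pos: [0.497, 0.2703, 0.2373]
tool_rot: [-0.0, -0.012, 1.0, -0.0]
force: [0.0, 0.0, 0.2]
finger_gap: 0.586
```

Run:
```python
from h import *
pose();snap('wrist','w5');snap('scene','s5');
im=cv2.imread('pics/s5.png')
cv2.imwrite('pics/s5c.png',cv2.resize(im[100:260,100:280],None,fx=3.3,fy=3.3))
print(proj('wrist',[[.4975,.273,.14]]))
```

```text
t 6.08 pos [0.497  0.2703 0.2373] psi 1.595 tiltz [-0.001 -0.001 -1.   ] F [0.  0.  0.2] T [-0.01 -0.   -0.06] gap 0.586 q [ 0.27 -0.   -0.03  1.54 -0.    0.24]
[[280.0229014  215.36318969]]
```

View pics/w5.png

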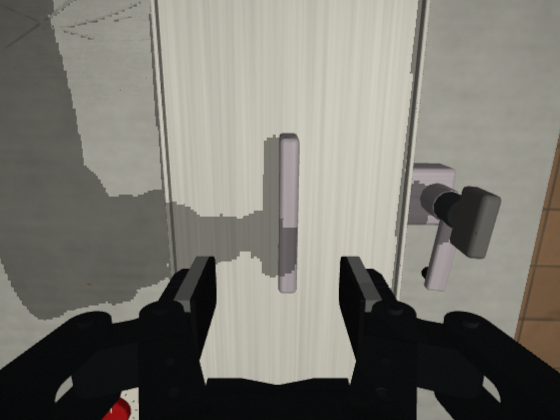

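View pics/s5c.png

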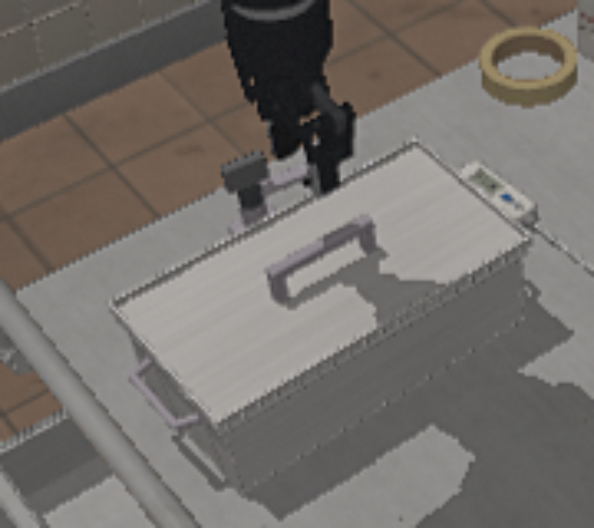

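Run:
```python
from h import *
p=ray('wrist',[[280,136],[297,136],[279.5,290],[297,290]],.14);print(p.round(4),p.mean(0))
p=ray('wrist',[[150,0],[171,283],[426,0],[401,290]],.11);print(p.round(4))
for a,b in((0,1),(2,3)):
    d=p[b]-p[a];print(np.arctan2(d[1],d[0]))
```

```text
[[0.449  0.2716 0.14  ]
 [0.4488 0.2815 0.14  ]
 [0.5487 0.2741 0.14  ]
 [0.5484 0.2856 0.14  ]] [0.49872796 0.27821258 0.14      ]
[[0.3728 0.191  0.11  ]
 [0.5613 0.1943 0.11  ]
 [0.3684 0.3576 0.11  ]
 [0.5623 0.3651 0.11  ]]
0.017427777582340723
0.03859785738472099
```

Run:
```python
from h import *
tgt(.4985,.2775,.135,1.571+.028)
```

```text
t 6.17 pos [0.4972 0.273  0.2378] psi 1.598 OFFSET [-0.14  0.45 10.28] ROT [ 0.     0.    -0.001] rows 1.6
```

Call:
arm_command(
  rows=[
    {"jaw": 5,"offset": [-0.14,0.3,5],"rotation": [0,0,0]},
    {"jaw": 5,"offset": [-0.14,0.3,10.3],"rotation": [0,0,0]},
    {"jaw": 5,"offset": [-0.14,0.3,10.3],"rotation": [0,0,0]},
    {"jaw": 5,"offset": [-0.14,0.3,10.3],"rotation": [0,0,0]},
  ],
)

```text
time_s: 6.68
eef_pos: [0.4992, 0.2772, 0.1368]
tool_rot: [0.001, -0.015, 1.0, 0.0]
force: [0.5, -0.5, 0.9]
finger_gap: 0.59
```

Call:
arm_command(
  rows=[
    {"jaw": 2,"offset": [0,0,0],"rotation": [0,0,0]},
    {"jaw": 0,"offset": [0,0,0],"rotation": [0,0,0]},
    {"jaw": 0,"offset": [0,0,0],"rotation": [0,0,0]},
    {"jaw": 0,"offset": [0,0,0],"rotation": [0,0,0]},
    {"jaw": 0,"offset": [0,0,0],"rotation": [0,0,0]},
  ],
  force=60,
)

```text
time_s: 7.3
eef_pos: [0.4994, 0.2768, 0.1365]
tool_rot: [0.001, -0.014, 1.0, 0.001]
force: [-0.2, 1.5, 6.5]
finger_gap: 0.126
```

```bash
cat >> h.py <<'E'
def wsnap(name):
    c=cal('wrist'); im=snap('wrist',name); return c,im
E
python3 - <<'E'
from h import *
pose()
E
```

```text
t 7.3 pos [0.4994 0.2768 0.1365] psi 1.599 tiltz [ 0.003  0.001 -1.   ] F [-0.2  1.5  6.5] T [ 0.21  0.12 -0.16] gap 0.126 q [ 0.28  0.02 -0.19  1.35  0.    0.25]
```

Call:
arm_command(
  rows=[
    {"jaw": 0,"offset": [0,0,-1.5],"rotation": [0,0,0]},
    {"jaw": 0,"offset": [0,0,-3],"rotation": [0,0,0]},
    {"jaw": 0,"offset": [0,0,-7],"rotation": [0,0,0]},
    {"jaw": 0,"offset": [0,0,-10],"rotation": [0,0,0]},
    {"jaw": 0,"offset": [0,0,-10],"rotation": [0,0,0]},
  ],
)

```text
time_s: 7.92
eef_pos: [0.4997, 0.2767, 0.2377]
tool_rot: [0.002, -0.014, 1.0, 0.001]
force: [-1.0, 0.6, -3.8]
finger_gap: 0.12
```

Run:
```python
from h import *
pose();c,im=wsnap('w6');im=snap('top','t6')
cv2.imwrite('pics/t6c.png',cv2.resize(im[60:330,100:460],None,fx=2.2,fy=2.2))
tgt(.485,.02,.236,1.575)
print(proj('top',[[.33,.105,.02],[.65,.105,.02],[.65,-.065,.02],[.33,-.065,.02]]))
```

```text
t 7.92 pos [0.4997 0.2767 0.2377] psi 1.599 tiltz [ 0.005  0.001 -1.   ] F [-1.   0.6 -3.8] T [-0.01  0.   -0.01] gap 0.12 q [ 0.28  0.01 -0.02  1.54  0.    0.25]
t 8.03 pos [0.4983 0.2762 0.2339] psi 1.599 OFFSET [  2.05 -25.58  -0.21] ROT [-0.    -0.     0.024] rows 4.1
[[246.31830636 305.07117707]
 [253.39427651 196.98407818]
 [309.8725005  199.98310799]
 [305.66459969 308.42613128]]
```

View pics/t6c.png

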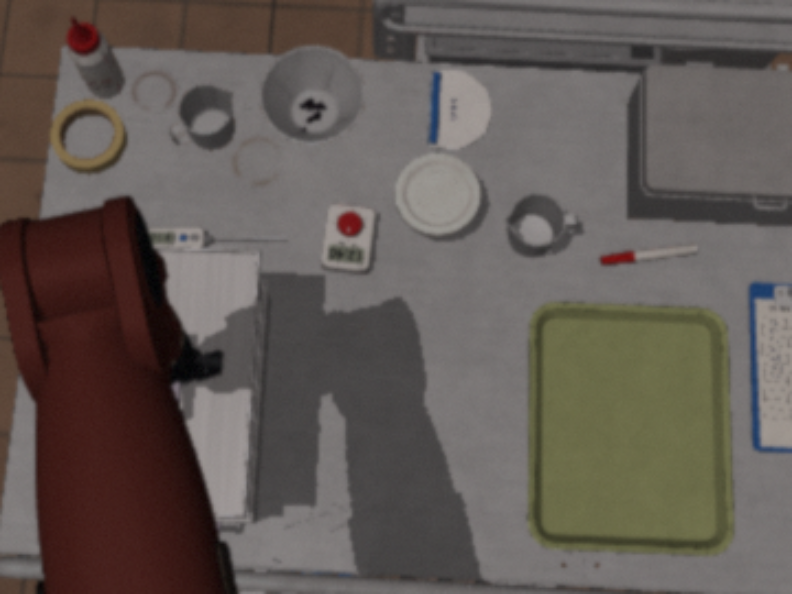

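View pics/w6.png

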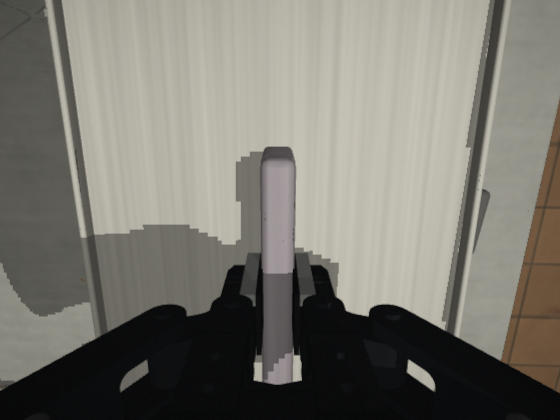

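Call:
arm_command(
  rows=[
    {"jaw": 0,"offset": [1,-25.5,0],"rotation": [0,0,0.024]},
    {"jaw": 0,"offset": [1,-25.5,0],"rotation": [0,0,0.024]},
    {"jaw": 0,"offset": [1,-25.5,0],"rotation": [0,0,0.024]},
    {"jaw": 0,"offset": [1,-25.5,0],"rotation": [0,0,0.024]},
    {"jaw": 0,"offset": [1,-25.5,0],"rotation": [0,0,0.024]},
  ],
)

```text
time_s: 8.65
eef_pos: [0.4947, 0.0175, 0.2325]
tool_rot: [-0.001, 0.001, 1.0, -0.0]
force: [0.3, 0.2, -4.4]
finger_gap: 0.124
```

Call:
arm_command(
  rows=[
    {"jaw": 0,"offset": [0,0,6],"rotation": [0,0,0]},
    {"jaw": 0,"offset": [0,0,12],"rotation": [0,0,0]},
    {"jaw": 0,"offset": [0,0,17],"rotation": [0,0,0]},
    {"jaw": 0,"offset": [0,0,17],"rotation": [0,0,0]},
    {"jaw": 0,"offset": [0,0,17],"rotation": [0,0,0]},
  ],
)

```text
time_s: 9.28
eef_pos: [0.4961, 0.0214, 0.0659]
tool_rot: [0.0, -0.002, 1.0, -0.0]
force: [0.5, 0.3, -3.0]
finger_gap: 0.125
```

Run:
```python
from h import *
pose()
```

```text
t 9.28 pos [0.4961 0.0214 0.0659] psi 1.576 tiltz [ 0.001 -0.    -1.   ] F [ 0.5  0.3 -3. ] T [-0.04 -0.02  0.04] gap 0.125 q [-0.22 -0.17 -0.5   1.24  0.   -0.23]
```

Call:
arm_command(
  rows=[
    {"jaw": 0,"offset": [0,0,1],"rotation": [0,0,0]},
    {"jaw": 0,"offset": [0,0,1.7],"rotation": [0,0,0]},
    {"jaw": 0,"offset": [0,0,2.0],"rotation": [0,0,0]},
    {"jaw": 0,"offset": [0,0,2.0],"rotation": [0,0,0]},
  ],
)

```text
time_s: 9.78
eef_pos: [0.496, 0.0211, 0.0465]
tool_rot: [0.0, -0.002, 1.0, -0.0]
force: [-9.5, 1.3, 13.9]
finger_gap: 0.123
```

Run:
```python
from h import *
pose()
```

```text
t 9.78 pos [0.496  0.0211 0.0465] psi 1.575 tiltz [ 0.001 -0.    -1.   ] F [-9.5  1.3 13.9] T [ 0.25  1.68 -0.02] gap 0.123 q [-0.22 -0.15 -0.52  1.2  -0.   -0.23]
```

Down. Release, rise, then go over the tin.

Call:
arm_command(
  rows=[
    {"jaw": 5,"offset": [0,0,0],"rotation": [0,0,0]},
    {"jaw": 5,"offset": [0,0,0],"rotation": [0,0,0]},
    {"jaw": 5,"offset": [0,0,0],"rotation": [0,0,0]},
    {"jaw": 5,"offset": [0,0,-6],"rotation": [0,0,0]},
    {"jaw": 5,"offset": [0,0,-12],"rotation": [0,0,0]},
  ],
)

```text
time_s: 10.4
eef_pos: [0.4949, 0.0213, 0.1655]
tool_rot: [-0.001, -0.002, 1.0, 0.0]
force: [0.7, -0.4, -0.2]
finger_gap: 0.588
```

Run:
```python
from h import *
pose();tgt(.49,.277,.30,1.599)
```

```text
t 10.4 pos [0.4949 0.0213 0.1655] psi 1.575 tiltz [-0.001  0.    -1.   ] F [ 0.7 -0.4 -0.2] T [-0.03 -0.06 -0.04] gap 0.588 q [-0.22 -0.22 -0.36  1.43  0.   -0.23]
t 10.4 pos [0.4949 0.0213 0.1655] psi 1.575 OFFSET [  0.4   25.58 -13.44] ROT [ 0.    -0.001 -0.024] rows 4.6
```

Call:
arm_command(
  rows=[
    {"jaw": 6.5,"offset": [0.4,10,-13],"rotation": [0,0,-0.024]},
    {"jaw": 6.5,"offset": [0.4,25.5,-13.4],"rotation": [0,0,-0.024]},
    {"jaw": 6.5,"offset": [0.4,25.5,-13.4],"rotation": [0,0,-0.024]},
    {"jaw": 6.5,"offset": [0.4,25.5,-13.4],"rotation": [0,0,-0.024]},
    {"jaw": 6.5,"offset": [0.4,25.5,-13.4],"rotation": [0,0,-0.024]},
  ],
)

```text
time_s: 11.02
eef_pos: [0.4903, 0.2785, 0.2996]
tool_rot: [0.001, -0.015, 1.0, 0.0]
force: [0.5, -0.2, -0.5]
finger_gap: 0.758
```

Call:
arm_command(
  rows=[
    {"jaw": 6.5,"offset": [0,0,0],"rotation": [0,0,0]},
  ],
)

```text
time_s: 11.15
eef_pos: [0.4904, 0.2787, 0.2996]
tool_rot: [0.001, -0.016, 1.0, 0.0]
force: [0.7, 0.1, -0.1]
finger_gap: 0.758
```

Run:
```python
from h import *
import pickle
pose();c,im=wsnap('w7');pickle.dump(c,open('w7.p','wb'));im=snap('top','t7')
cv2.imwrite('pics/t7c.png',cv2.resize(im[60:330,100:460],None,fx=2.2,fy=2.2))
tin=np.array([.4985,.277]);a=.028
for x in(-106.5,-35.5,35.5,106.5):
    print(proj('wrist',[[tin[0]+x/1000,tin[1]+a*x/1000,.086]],c))
```

```text
t 11.15 pos [0.4904 0.2787 0.2996] psi 1.603 tiltz [ 0.002  0.001 -1.   ] F [ 0.7  0.1 -0.1] T [-0.03 -0.01 -0.04] gap 0.758 q [0.28 0.01 0.09 1.65 0.   0.25]
[[277.39533441  62.54409662]]
[[277.07211173 147.28306127]]
[[276.78414561 222.7788499 ]]
[[276.5259658  290.46559032]]
```

View pics/w7.png

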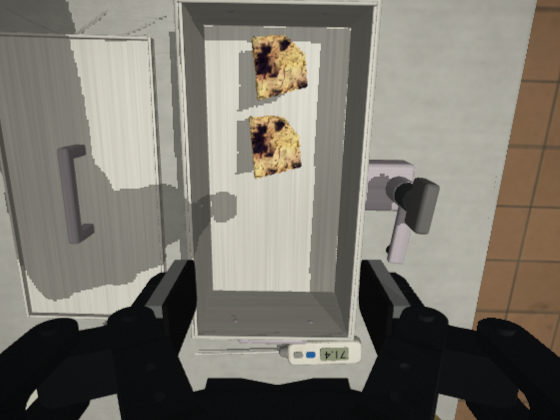

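View pics/t7c.png

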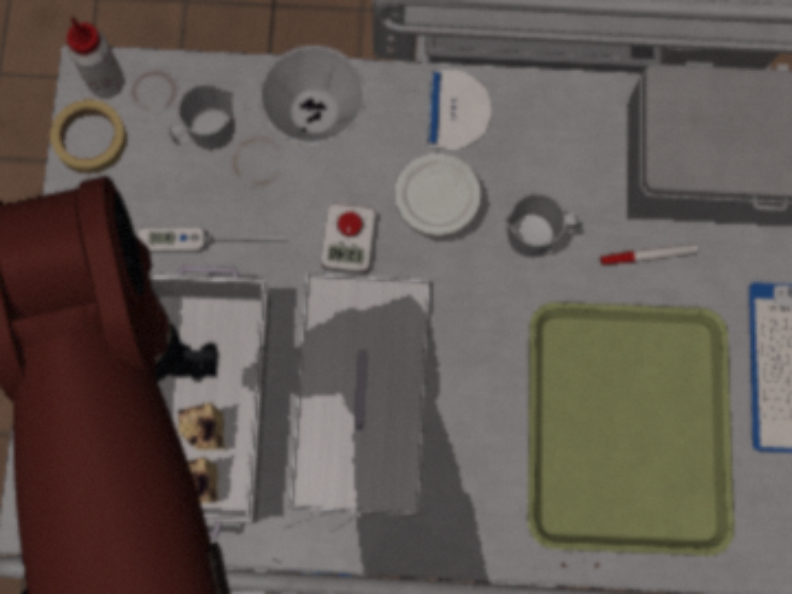

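Run:
```python
from h import *
import pickle
c=pickle.load(open('w7.p','rb'))
p=ray('wrist',[[178,2],[379,4],[356,338],[194,341]],.098,c);print(p.round(4),p.mean(0))
d=p[3]-p[0];print(np.arctan2(d[1],d[0]));d=p[2]-p[1];print(np.arctan2(d[1],d[0]))
im=cv2.imread('pics/w7.png');hsv=cv2.cvtColor(im,cv2.COLOR_BGR2HSV)
m=cv2.inRange(hsv,(5,90,30),(30,255,255));m[:,320:]=0;m[:,:230]=0;m[200:]=0;m=cv2.morphologyEx(m,cv2.MORPH_CLOSE,np.ones((7,7)))
for k in cv2.findContours(m,cv2.RETR_EXTERNAL,cv2.CHAIN_APPROX_NONE)[0]:
    if cv2.contourArea(k)<500: continue
    w=ray('wrist',k[:,0,:],.084,c)[:,:2];r=cv2.minAreaRect(w.astype(np.float32));print(cv2.boundingRect(k),r,w.min(0),w.max(0))
```

```text
[[0.3513 0.1951 0.098 ]
 [0.3477 0.352  0.098 ]
 [0.6487 0.3609 0.098 ]
 [0.6574 0.1989 0.098 ]] [0.50125072 0.2767191  0.098     ]
0.012307496516650713
0.029458117395774745
(249, 116, 51, 62) ((0.46221068501472473, 0.27433982491493225), (0.054141342639923096, 0.042884308844804764), 6.081698894500732) [0.43597032 0.25047356] [0.49105095 0.29640065]
(252, 35, 54, 65) ((0.39473652839660645, 0.27586016058921814), (0.050147417932748795, 0.0438150018453598), 7.0833539962768555) [0.3702047  0.25224967] [0.42204747 0.29825165]
```

Run:
```python
from h import *
tgt(.465,.276,.15,1.595)
tgt(.465,.276,.052,1.595)
```

```text
t 11.25 pos [0.4905 0.2762 0.2982] psi 1.6 OFFSET [ 2.54  0.06 14.82] ROT [-0.    -0.     0.005] rows 2.4
t 11.25 pos [0.4905 0.2762 0.2982] psi 1.6 OFFSET [ 2.54  0.06 24.62] ROT [-0.    -0.     0.005] rows 4.0
```

Call:
arm_command(
  rows=[
    {"jaw": 6.8,"offset": [2.5,0,6],"rotation": [0,0,0.005]},
    {"jaw": 6.8,"offset": [2.5,0,12],"rotation": [0,0,0.005]},
    {"jaw": 6.8,"offset": [2.5,0,16],"rotation": [0,0,0.005]},
    {"jaw": 6.8,"offset": [2.5,0,16],"rotation": [0,0,0.005]},
    {"jaw": 6.8,"offset": [2.5,0,16],"rotation": [0,0,0.005]},
  ],
)

```text
time_s: 11.88
eef_pos: [0.4665, 0.2749, 0.1404]
tool_rot: [0.001, -0.011, 1.0, 0.0]
force: [-0.3, -0.1, 0.7]
finger_gap: 0.801
```

Run:
```python
from h import *
pose();c,im=wsnap('w8');tgt(.465,.276,.052,1.595)
```

```text
t 11.88 pos [0.4665 0.2749 0.1404] psi 1.593 tiltz [ 0.002  0.001 -1.   ] F [-0.3 -0.1  0.7] T [0.   0.01 0.06] gap 0.801 q [ 0.29 -0.07 -0.27  1.36 -0.    0.27]
t 11.93 pos [0.4669 0.2752 0.141 ] psi 1.593 OFFSET [0.21 0.07 8.89] ROT [ 0.001  0.003 -0.002] rows 1.4
```

View pics/w8.png

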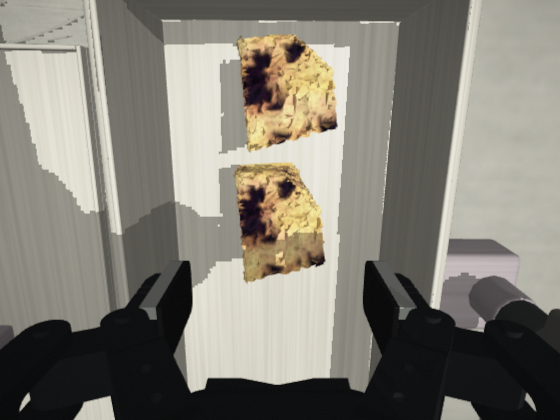

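Run:
```python
from h import *
print(proj('wrist',[[.465,.276,.084],[.465,.276,.052]]))
print(ray('wrist',[[236,168],[290,165],[245,281],[324,264]],.084).round(4))
```

```text
[[281.96219775 234.44183466]
 [281.34778626 215.87810649]]
[[0.4311 0.2527 0.084 ]
 [0.429  0.279  0.084 ]
 [0.4918 0.257  0.084 ]
 [0.481  0.2985 0.084 ]]
```

Call:
arm_command(
  rows=[
    {"jaw": 6.8,"offset": [0.3,0.07,4.5],"rotation": [0,0,0]},
    {"jaw": 6.8,"offset": [0.3,0.07,8.9],"rotation": [0,0,0]},
    {"jaw": 6.8,"offset": [0.3,0.07,8.9],"rotation": [0,0,0]},
    {"jaw": 6.8,"offset": [0.3,0.07,8.9],"rotation": [0,0,0]},
  ],
)

```text
time_s: 12.42
eef_pos: [0.4642, 0.2765, 0.0524]
tool_rot: [0.002, -0.012, 1.0, 0.0]
force: [-0.1, -0.0, 1.3]
finger_gap: 0.797
```

Call:
arm_command(
  rows=[
    {"jaw": 4,"offset": [0,0,0],"rotation": [0,0,0]},
    {"jaw": 3,"offset": [0,0,0],"rotation": [0,0,0]},
    {"jaw": 3,"offset": [0,0,0],"rotation": [0,0,0]},
    {"jaw": 3,"offset": [0,0,0],"rotation": [0,0,0]},
  ],
  force=25,
)

```text
time_s: 12.92
eef_pos: [0.4643, 0.2761, 0.0525]
tool_rot: [0.002, -0.012, 1.0, -0.0]
force: [-1.4, -3.5, 9.9]
finger_gap: 0.548
```

Run:
```python
from h import *
pose()
```

```text
t 12.93 pos [0.4643 0.2761 0.0525] psi 1.594 tiltz [ 0.004  0.    -1.   ] F [-1.4 -3.5  9.9] T [-0.88  0.39  0.01] gap 0.548 q [ 0.29 -0.02 -0.39  1.2  -0.    0.27]
```

Call:
arm_command(
  rows=[
    {"jaw": 3,"offset": [0,0,-3],"rotation": [0,0,0]},
    {"jaw": 3,"offset": [0,0,-8],"rotation": [0,0,0]},
    {"jaw": 3,"offset": [0,0,-14],"rotation": [0,0,0]},
    {"jaw": 3,"offset": [0,0,-18],"rotation": [0,0,0]},
    {"jaw": 3,"offset": [0,0,-18],"rotation": [0,0,0]},
  ],
)

```text
time_s: 13.55
eef_pos: [0.4645, 0.2767, 0.2348]
tool_rot: [0.004, -0.012, 1.0, 0.001]
force: [-0.3, -0.1, -1.8]
finger_gap: 0.531
```

Run:
```python
from h import *
pose();c,im=wsnap('w9');im=snap('top','t9')
hsv=cv2.cvtColor(im,cv2.COLOR_BGR2HSV)
m=cv2.inRange(hsv,(25,60,40),(45,255,255))
k=max(cv2.findContours(m,cv2.RETR_EXTERNAL,cv2.CHAIN_APPROX_NONE)[0],key=cv2.contourArea)[:,0,:].astype(float)
print('tray',cv2.minAreaRect(ray('top',k,0.02)[:,:2].astype(np.float32)))
tgt(.465,-.29,.22,1.57)
```

```text
t 13.55 pos [0.4645 0.2767 0.2348] psi 1.594 tiltz [ 0.008  0.002 -1.   ] F [-0.3 -0.1 -1.8] T [ 0.03 -0.02 -0.03] gap 0.531 q [ 0.3  -0.09 -0.12  1.53  0.    0.27]
tray ((0.5020507574081421, -0.2928929924964905), (0.32951873540878296, 0.26579996943473816), 0.7076754570007324)
t 13.65 pos [0.4628 0.2761 0.2303] psi 1.594 OFFSET [  1.1 -56.6   1. ] ROT [0.    0.001 0.024] rows 9.1
```

View pics/w9.png

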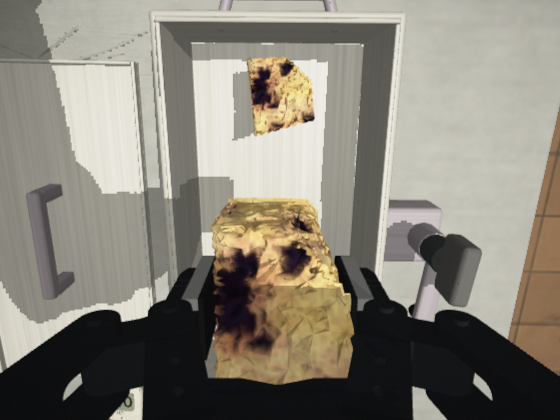

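Call:
arm_command(
  rows=[
    {"jaw": 3,"offset": [1,-20,1],"rotation": [0,0,0.024]},
    {"jaw": 3,"offset": [1,-40,1],"rotation": [0,0,0.024]},
    {"jaw": 3,"offset": [1,-40,1],"rotation": [0,0,0.024]},
    {"jaw": 3,"offset": [1,-40,1],"rotation": [0,0,0.024]},
    {"jaw": 3,"offset": [1,-56.5,1],"rotation": [0,0,0.024]},
  ],
)

```text
time_s: 14.28
eef_pos: [0.4613, -0.038, 0.2207]
tool_rot: [-0.001, 0.0, 1.0, 0.0]
force: [0.8, 0.3, -0.8]
finger_gap: 0.531
```

Run:
```python
from h import *
pose();tgt(.465,-.29,.22,1.57)
```

```text
t 14.28 pos [ 0.4613 -0.038   0.2207] psi 1.57 tiltz [-0.001  0.001 -1.   ] F [ 0.8  0.3 -0.8] T [-0.06 -0.1   0.03] gap 0.531 q [-0.37 -0.32 -0.35  1.54  0.   -0.37]
t 14.28 pos [ 0.4613 -0.038   0.2207] psi 1.57 OFFSET [ -0.39 -25.2    0.05] ROT [ 0.001 -0.001  0.   ] rows 4.0
```

Call:
arm_command(
  rows=[
    {"jaw": 3,"offset": [-0.4,-25,0],"rotation": [0,0,0]},
    {"jaw": 3,"offset": [-0.4,-25,0],"rotation": [0,0,0]},
    {"jaw": 3,"offset": [-0.4,-25,0],"rotation": [0,0,0]},
    {"jaw": 3,"offset": [-0.4,-25,0],"rotation": [0,0,0]},
    {"jaw": 3,"offset": [-0.4,-25,0],"rotation": [0,0,0]},
  ],
)

```text
time_s: 14.9
eef_pos: [0.4646, -0.2895, 0.2195]
tool_rot: [-0.001, 0.003, 1.0, 0.001]
force: [-0.2, 1.0, -1.0]
finger_gap: 0.533
```

Call:
arm_command(
  rows=[
    {"jaw": 3,"offset": [0,0,5],"rotation": [0,0,0]},
    {"jaw": 3,"offset": [0,0,10],"rotation": [0,0,0]},
    {"jaw": 3,"offset": [0,0,15],"rotation": [0,0,0]},
    {"jaw": 3,"offset": [0,0,15],"rotation": [0,0,0]},
    {"jaw": 3,"offset": [0,0,15],"rotation": [0,0,0]},
  ],
)

```text
time_s: 15.52
eef_pos: [0.4665, -0.2863, 0.0737]
tool_rot: [0.0, 0.0, 1.0, -0.0]
force: [0.3, -0.5, -0.9]
finger_gap: 0.53
```

Run:
```python
from h import *
pose();tgt(.465,-.29,.0525,1.57)
```

```text
t 15.53 pos [ 0.4665 -0.2863  0.0737] psi 1.571 tiltz [ 0.001 -0.001 -1.   ] F [ 0.3 -0.5 -0.9] T [-0.04 -0.06  0.01] gap 0.53 q [-0.79 -0.01 -0.34  1.24  0.   -0.79]
t 15.53 pos [ 0.4665 -0.2863  0.0737] psi 1.571 OFFSET [ 0.16 -0.37  2.12] ROT [-0.001  0.001  0.001] rows 0.3
```

Call:
arm_command(
  rows=[
    {"jaw": 3,"offset": [0,0,1],"rotation": [0,0,0]},
    {"jaw": 3,"offset": [0,0,1.8],"rotation": [0,0,0]},
    {"jaw": 3,"offset": [0,0,2.1],"rotation": [0,0,0]},
    {"jaw": 3,"offset": [0,0,2.1],"rotation": [0,0,0]},
  ],
)

```text
time_s: 16.02
eef_pos: [0.4665, -0.2871, 0.0526]
tool_rot: [0.0, 0.0, 1.0, -0.001]
force: [-3.5, 2.0, 11.4]
finger_gap: 0.532
```

Run:
```python
from h import *
pose()
```

```text
t 16.02 pos [ 0.4665 -0.2871  0.0526] psi 1.57 tiltz [ 0.001 -0.002 -1.   ] F [-3.5  2.  11.4] T [ 0.17  0.77 -0.06] gap 0.532 q [-0.79  0.   -0.36  1.2  -0.   -0.79]
```

Call:
arm_command(
  rows=[
    {"jaw": 6.8,"offset": [0,0,0],"rotation": [0,0,0]},
    {"jaw": 6.8,"offset": [0,0,0],"rotation": [0,0,0]},
    {"jaw": 6.8,"offset": [0,0,0],"rotation": [0,0,0]},
    {"jaw": 6.8,"offset": [0,0,-5],"rotation": [0,0,0]},
    {"jaw": 6.8,"offset": [0,0,-16],"rotation": [0,0,0]},
  ],
)

```text
time_s: 16.65
eef_pos: [0.4651, -0.2854, 0.1633]
tool_rot: [-0.001, 0.0, 1.0, 0.001]
force: [0.5, -1.0, 0.9]
finger_gap: 0.8
```

Call:
arm_command(
  rows=[
    {"jaw": 6.8,"offset": [0,0,-6],"rotation": [0,0,0]},
    {"jaw": 6.8,"offset": [0,0,-6],"rotation": [0,0,0]},
  ],
)

```text
time_s: 16.9
eef_pos: [0.4677, -0.288, 0.2291]
tool_rot: [0.003, 0.0, 1.0, -0.003]
force: [0.8, -0.1, -1.0]
finger_gap: 0.793
```

Run:
```python
from h import *
pose();c,im=wsnap('w10');tgt(.394,.275,.22,1.595)
```

```text
t 16.9 pos [ 0.4677 -0.288   0.2291] psi 1.57 tiltz [ 0.006 -0.006 -1.   ] F [ 0.8 -0.1 -1. ] T [-0.01  0.03  0.02] gap 0.793 q [-0.79 -0.06 -0.11  1.52  0.   -0.79]
t 16.95 pos [ 0.4669 -0.2872  0.2259] psi 1.57 OFFSET [ 7.34 56.22  0.4 ] ROT [-0.003  0.003 -0.025] rows 9.1
```

View pics/w10.png

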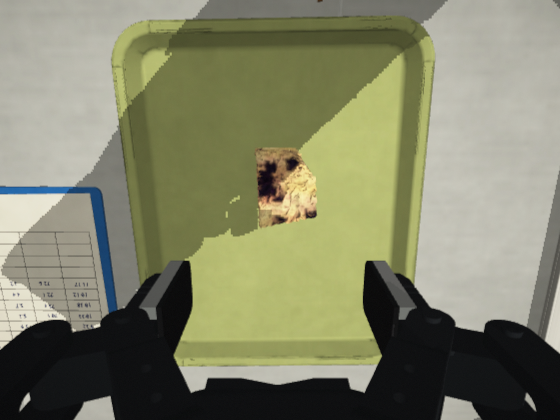

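Piece stands on the tray, well inside. Now the second.

Call:
arm_command(
  rows=[
    {"jaw": 6.8,"offset": [3.5,30,0],"rotation": [0,0,-0.025]},
    {"jaw": 6.8,"offset": [3.5,30,0],"rotation": [0,0,-0.025]},
    {"jaw": 6.8,"offset": [3.5,30,0],"rotation": [0,0,-0.025]},
    {"jaw": 6.8,"offset": [3.5,30,0],"rotation": [0,0,-0.025]},
    {"jaw": 6.8,"offset": [3.5,30,0],"rotation": [0,0,-0.025]},
  ],
)

```text
time_s: 17.58
eef_pos: [0.43, 0.0159, 0.2218]
tool_rot: [-0.001, -0.012, 1.0, 0.0]
force: [0.6, -0.4, -0.9]
finger_gap: 0.797
```

Run:
```python
from h import *
pose();tgt(.394,.275,.22,1.595)
```

```text
t 17.57 pos [0.43   0.0159 0.2218] psi 1.595 tiltz [-0.002  0.001 -1.   ] F [ 0.6 -0.4 -0.9] T [ 0.04 -0.07  0.  ] gap 0.797 q [-0.27 -0.43 -0.43  1.57  0.   -0.29]
t 17.57 pos [0.43   0.0159 0.2218] psi 1.595 OFFSET [ 2.97 25.99  0.21] ROT [ 0.001 -0.002  0.   ] rows 4.2
```

Call:
arm_command(
  rows=[
    {"jaw": 6.8,"offset": [3,25.9,0],"rotation": [0,0,0]},
    {"jaw": 6.8,"offset": [3,25.9,0],"rotation": [0,0,0]},
    {"jaw": 6.8,"offset": [3,25.9,0],"rotation": [0,0,0]},
    {"jaw": 6.8,"offset": [3,25.9,0],"rotation": [0,0,0]},
    {"jaw": 6.8,"offset": [3,25.9,0],"rotation": [0,0,0]},
  ],
)

```text
time_s: 18.2
eef_pos: [0.3929, 0.2748, 0.2216]
tool_rot: [-0.001, -0.015, 1.0, -0.0]
force: [0.4, -1.0, -0.4]
finger_gap: 0.801
```

Call:
arm_command(
  rows=[
    {"jaw": 6.8,"offset": [0,0,4],"rotation": [0,0,0]},
    {"jaw": 6.8,"offset": [0,0,8],"rotation": [0,0,0]},
    {"jaw": 6.8,"offset": [0,0,8],"rotation": [0,0,0]},
    {"jaw": 6.8,"offset": [0,0,8],"rotation": [0,0,0]},
  ],
)

```text
time_s: 18.7
eef_pos: [0.3954, 0.2715, 0.1444]
tool_rot: [0.0, -0.012, 1.0, 0.0]
force: [-0.4, 1.4, 0.3]
finger_gap: 0.797
```

Run:
```python
from h import *
pose();c,im=wsnap('w11')
hsv=cv2.cvtColor(im,cv2.COLOR_BGR2HSV)
m=cv2.inRange(hsv,(5,90,30),(30,255,255));m[:,360:]=0;m[:,200:210]=0;m[:,:200]=0;m=cv2.morphologyEx(m,cv2.MORPH_CLOSE,np.ones((7,7)))
for k in cv2.findContours(m,cv2.RETR_EXTERNAL,cv2.CHAIN_APPROX_NONE)[0]:
    if cv2.contourArea(k)<500: continue
    w=ray('wrist',k[:,0,:],.084,c)[:,:2];r=cv2.minAreaRect(w.astype(np.float32));print(cv2.boundingRect(k),r,w.min(0),w.max(0))
tgt(.394,.275,.052,1.595)
```

```text
t 18.7 pos [0.3954 0.2715 0.1444] psi 1.594 tiltz [ 0.  0. -1.] F [-0.4  1.4  0.3] T [0.01 0.02 0.02] gap 0.797 q [ 0.33 -0.26 -0.44  1.39 -0.    0.3 ]
(245, 163, 88, 117) ((0.3877207040786743, 0.2764614522457123), (0.06229708716273308, 0.042571309953927994), 5.083070278167725) [0.3568322  0.25298188] [0.42054975 0.29871287]
t 18.75 pos [0.3959 0.2718 0.1451] psi 1.594 OFFSET [0.19 0.32 9.31] ROT [ 0.001  0.002 -0.001] rows 1.5
```

View pics/w11.png

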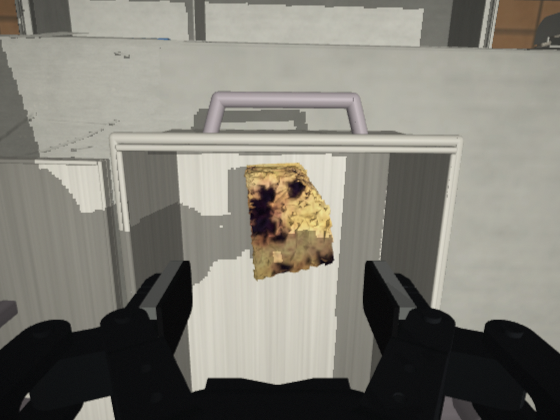

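Call:
arm_command(
  rows=[
    {"jaw": 6.8,"offset": [0.35,0.35,4.5],"rotation": [0,0,0]},
    {"jaw": 6.8,"offset": [0.35,0.35,9.2],"rotation": [0,0,0]},
    {"jaw": 6.8,"offset": [0.35,0.35,9.2],"rotation": [0,0,0]},
    {"jaw": 6.8,"offset": [0.35,0.35,9.2],"rotation": [0,0,0]},
  ],
)

```text
time_s: 19.25
eef_pos: [0.3929, 0.2757, 0.0541]
tool_rot: [0.001, -0.012, 1.0, 0.0]
force: [0.4, -0.3, 0.8]
finger_gap: 0.8
```

Call:
arm_command(
  rows=[
    {"jaw": 4,"offset": [0,0,0],"rotation": [0,0,0]},
    {"jaw": 3,"offset": [0,0,0],"rotation": [0,0,0]},
    {"jaw": 3,"offset": [0,0,0],"rotation": [0,0,0]},
    {"jaw": 3,"offset": [0,0,0],"rotation": [0,0,0]},
  ],
  force=25,
)

```text
time_s: 19.75
eef_pos: [0.3932, 0.2756, 0.0544]
tool_rot: [0.002, -0.012, 1.0, 0.0]
force: [-2.0, -1.3, 10.5]
finger_gap: 0.55
```

Run:
```python
from h import *
pose()
```

```text
t 19.75 pos [0.3932 0.2756 0.0544] psi 1.595 tiltz [ 0.004  0.    -1.   ] F [-2.  -1.3 10.5] T [-0.9   0.45 -0.02] gap 0.55 q [ 0.34 -0.21 -0.57  1.22 -0.    0.31]
```

Call:
arm_command(
  rows=[
    {"jaw": 3,"offset": [0,0,-3],"rotation": [0,0,0]},
    {"jaw": 3,"offset": [0,0,-8],"rotation": [0,0,0]},
    {"jaw": 3,"offset": [0,0,-14],"rotation": [0,0,0]},
    {"jaw": 3,"offset": [0,0,-18],"rotation": [0,0,0]},
    {"jaw": 3,"offset": [0,0,-18],"rotation": [0,0,0]},
  ],
)

```text
time_s: 20.38
eef_pos: [0.3933, 0.276, 0.2363]
tool_rot: [0.004, -0.012, 1.0, 0.001]
force: [0.2, 0.2, -0.8]
finger_gap: 0.538
```

Run:
```python
from h import *
pose();c,im=wsnap('w12');im=snap('top','t12')
hsv=cv2.cvtColor(im,cv2.COLOR_BGR2HSV)
m=cv2.inRange(hsv,(25,60,40),(45,255,255))
k=max(cv2.findContours(m,cv2.RETR_EXTERNAL,cv2.CHAIN_APPROX_NONE)[0],key=cv2.contourArea)[:,0,:].astype(float)
print('tray',cv2.minAreaRect(ray('top',k,0.02)[:,:2].astype(np.float32)))
cv2.imwrite('pics/t12c.png',cv2.resize(im[60:330,100:460],None,fx=2.2,fy=2.2))
tgt(.57,-.29,.23,1.57)
```

```text
t 20.38 pos [0.3933 0.276  0.2363] psi 1.595 tiltz [ 0.007  0.003 -1.   ] F [ 0.2  0.2 -0.8] T [0.02 0.06 0.02] gap 0.538 q [ 0.34 -0.27 -0.28  1.55  0.    0.31]
tray ((0.5020005702972412, -0.29307225346565247), (0.3294702172279358, 0.26585203409194946), 0.6074197292327881)
t 20.48 pos [0.3917 0.2754 0.232 ] psi 1.595 OFFSET [-16.46 -56.96   0.2 ] ROT [0.    0.001 0.025] rows 9.5
```

View pics/w12.png

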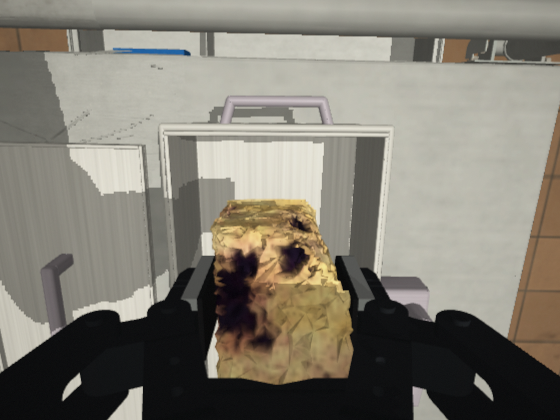

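View pics/t12c.png

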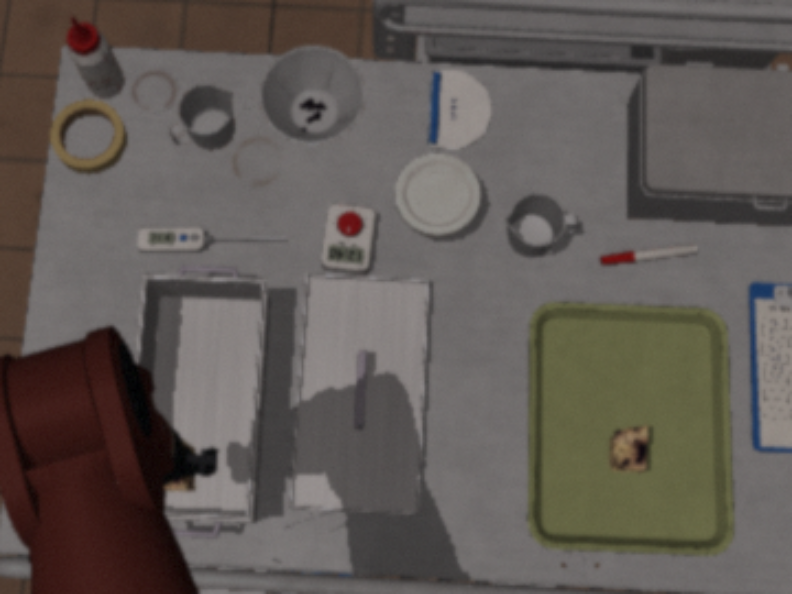

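Call:
arm_command(
  rows=[
    {"jaw": 3,"offset": [-8,-30,0],"rotation": [0,0,0.025]},
    {"jaw": 3,"offset": [-8,-30,0],"rotation": [0,0,0.025]},
    {"jaw": 3,"offset": [-8,-30,0],"rotation": [0,0,0.025]},
    {"jaw": 3,"offset": [-8,-30,0],"rotation": [0,0,0.025]},
    {"jaw": 3,"offset": [-8,-30,0],"rotation": [0,0,0.025]},
  ],
)

```text
time_s: 21.1
eef_pos: [0.4782, -0.0246, 0.2301]
tool_rot: [-0.001, 0.001, 1.0, 0.0]
force: [0.9, 1.8, 0.7]
finger_gap: 0.537
```

Run:
```python
from h import *
pose();tgt(.57,-.29,.23,1.57)
```

```text
t 21.1 pos [ 0.4782 -0.0246  0.2301] psi 1.57 tiltz [-0.001  0.001 -1.   ] F [0.9 1.8 0.7] T [-0.02 -0.04 -0.04] gap 0.537 q [-0.33 -0.27 -0.29  1.55  0.   -0.32]
t 21.1 pos [ 0.4782 -0.0246  0.2301] psi 1.57 OFFSET [-9.210e+00 -2.653e+01 -2.000e-02] ROT [ 0.001 -0.002 -0.   ] rows 4.5
```

Call:
arm_command(
  rows=[
    {"jaw": 3,"offset": [-9.2,-26.4,0],"rotation": [0,0,0]},
    {"jaw": 3,"offset": [-9.2,-26.4,0],"rotation": [0,0,0]},
    {"jaw": 3,"offset": [-9.2,-26.4,0],"rotation": [0,0,0]},
    {"jaw": 3,"offset": [-9.2,-26.4,0],"rotation": [0,0,0]},
    {"jaw": 3,"offset": [-9.2,-26.4,0],"rotation": [0,0,0]},
  ],
)

```text
time_s: 21.72
eef_pos: [0.5699, -0.2894, 0.2288]
tool_rot: [-0.001, 0.002, 1.0, 0.001]
force: [0.1, -0.6, -0.7]
finger_gap: 0.534
```

Call:
arm_command(
  rows=[
    {"jaw": 3,"offset": [0,0,5],"rotation": [0,0,0]},
    {"jaw": 3,"offset": [0,0,10],"rotation": [0,0,0]},
    {"jaw": 3,"offset": [0,0,15.5],"rotation": [0,0,0]},
    {"jaw": 3,"offset": [0,0,15.5],"rotation": [0,0,0]},
    {"jaw": 3,"offset": [0,0,15.5],"rotation": [0,0,0]},
  ],
)

```text
time_s: 22.35
eef_pos: [0.5708, -0.287, 0.0781]
tool_rot: [0.0, 0.0, 1.0, -0.0]
force: [0.9, -1.0, 0.5]
finger_gap: 0.531
```

Run:
```python
from h import *
pose();tgt(.57,-.29,.0544,1.57)
```

```text
t 22.35 pos [ 0.5708 -0.287   0.0781] psi 1.57 tiltz [ 0.001 -0.001 -1.   ] F [ 0.9 -1.   0.5] T [-0.   -0.03 -0.02] gap 0.531 q [-0.67  0.26 -0.04  1.27  0.   -0.67]
t 22.35 pos [ 0.5708 -0.287   0.0781] psi 1.57 OFFSET [ 0.08 -0.3   2.37] ROT [-0.001  0.001  0.   ] rows 0.4
```

Call:
arm_command(
  rows=[
    {"jaw": 3,"offset": [0,0,1.2],"rotation": [0,0,0]},
    {"jaw": 3,"offset": [0,0,2.0],"rotation": [0,0,0]},
    {"jaw": 3,"offset": [0,0,2.4],"rotation": [0,0,0]},
    {"jaw": 3,"offset": [0,0,2.4],"rotation": [0,0,0]},
  ],
)

```text
time_s: 22.85
eef_pos: [0.5712, -0.2878, 0.0545]
tool_rot: [0.001, 0.0, 1.0, -0.001]
force: [-1.8, -0.1, 8.4]
finger_gap: 0.533
```

Call:
arm_command(
  rows=[
    {"jaw": 6.8,"offset": [0,0,0],"rotation": [0,0,0]},
    {"jaw": 6.8,"offset": [0,0,0],"rotation": [0,0,0]},
    {"jaw": 6.8,"offset": [0,0,0],"rotation": [0,0,0]},
    {"jaw": 6.8,"offset": [0,0,-5],"rotation": [0,0,0]},
    {"jaw": 6.8,"offset": [0,0,-16],"rotation": [0,0,0]},
  ],
)

```text
time_s: 23.48
eef_pos: [0.5694, -0.2859, 0.1644]
tool_rot: [-0.001, 0.0, 1.0, 0.001]
force: [1.5, -0.8, 1.1]
finger_gap: 0.797
```

Call:
arm_command(
  rows=[
    {"jaw": 6,"offset": [0,0,-7],"rotation": [0,0,0]},
    {"jaw": 6,"offset": [0,0,-7],"rotation": [0,0,0]},
  ],
)

```text
time_s: 23.72
eef_pos: [0.5721, -0.288, 0.2409]
tool_rot: [0.003, 0.0, 1.0, -0.003]
force: [0.5, -0.6, -1.6]
finger_gap: 0.698
```

Run:
```python
from h import *
pose();c,im=wsnap('w13');tgt(.485,.021,.24,1.575)
```

```text
t 23.73 pos [ 0.5721 -0.288   0.2409] psi 1.57 tiltz [ 0.007 -0.005 -1.   ] F [ 0.5 -0.6 -1.6] T [-0.01 -0.02 -0.05] gap 0.698 q [-0.67  0.22  0.21  1.55  0.   -0.67]
t 23.77 pos [ 0.5716 -0.2876  0.2388] psi 1.57 OFFSET [ 8.68 30.86 -0.26] ROT [-0.003  0.004 -0.005] rows 5.1
```

View pics/w13.png

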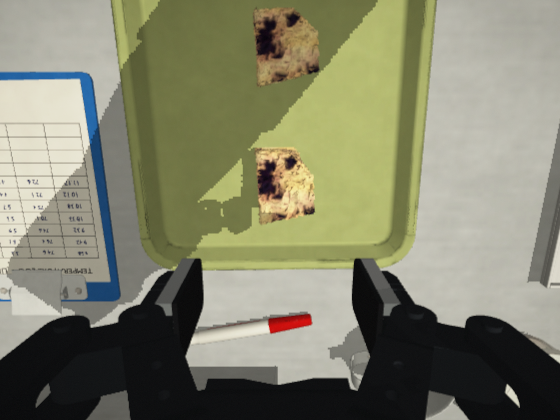

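Both stand on the tray. Back to the lid.

Call:
arm_command(
  rows=[
    {"jaw": 6,"offset": [8.7,30.8,0],"rotation": [0,0,-0.005]},
    {"jaw": 6,"offset": [8.7,30.8,0],"rotation": [0,0,-0.005]},
    {"jaw": 6,"offset": [8.7,30.8,0],"rotation": [0,0,-0.005]},
    {"jaw": 6,"offset": [8.7,30.8,0],"rotation": [0,0,-0.005]},
    {"jaw": 6,"offset": [8.7,30.8,0],"rotation": [0,0,-0.005]},
  ],
)

```text
time_s: 24.4
eef_pos: [0.4842, 0.016, 0.233]
tool_rot: [-0.001, -0.002, 1.0, 0.0]
force: [-0.0, 0.5, -0.3]
finger_gap: 0.701
```

Call:
arm_command(
  rows=[
    {"jaw": 6,"offset": [0,0,0],"rotation": [0,0,0]},
    {"jaw": 6,"offset": [0,0,0],"rotation": [0,0,0]},
  ],
)

```text
time_s: 24.65
eef_pos: [0.4854, 0.0141, 0.2337]
tool_rot: [-0.001, -0.002, 1.0, 0.0]
force: [0.0, 0.8, 0.1]
finger_gap: 0.704
```

Run:
```python
from h import *
import pickle
pose();c,im=wsnap('w14');pickle.dump(c,open('w14.p','wb'))
print(proj('wrist',[[.496,.0211,.05]],c))
```

```text
t 24.65 pos [0.4854 0.0141 0.2337] psi 1.576 tiltz [-0.001  0.    -1.   ] F [0.  0.8 0.1] T [-0.    0.01  0.03] gap 0.704 q [-0.24 -0.25 -0.27  1.55 -0.   -0.25]
[[287.53536689 197.54587804]]
```

View pics/w14.png

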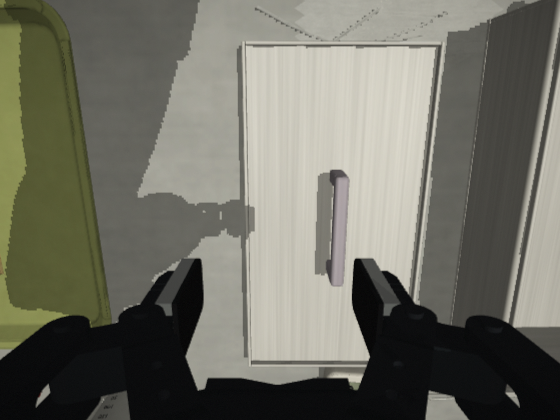

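Run:
```python
from h import *
import pickle
c=pickle.load(open('w14.p','rb'))
h=ray('wrist',[[334.5,180],[348.5,180],[330.5,284],[344,284]],.05,c);print(h.round(4),h.mean(0))
a=(h[0]+h[1])/2;b=(h[2]+h[3])/2;print('bar ang',np.arctan2(*(b-a)[1::-1]))
p=ray('wrist',[[243,44],[440,44],[412,361],[250,366]],.02,c);print(p.round(4),p.mean(0))
for i,j in((0,3),(1,2)):
    d=p[j]-p[i];print(np.arctan2(d[1],d[0]))
im=snap('top','t14');cv2.imwrite('pics/t14c.png',cv2.resize(im[160:330,130:290],None,fx=3.5,fy=3.5))
```

```text
[[0.4807 0.0601 0.05  ]
 [0.4806 0.0718 0.05  ]
 [0.5764 0.0609 0.05  ]
 [0.5763 0.0731 0.05  ]] [0.5284929  0.06648705 0.05      ]
bar ang 0.011023873025174743
[[ 0.3719 -0.0168  0.02  ]
 [ 0.3711  0.1473  0.02  ]
 [ 0.6808  0.1555  0.02  ]
 [ 0.6881 -0.0156  0.02  ]] [0.52796406 0.06759104 0.02      ]
0.003881821476042765
0.026519710998911074
```

View pics/t14c.png

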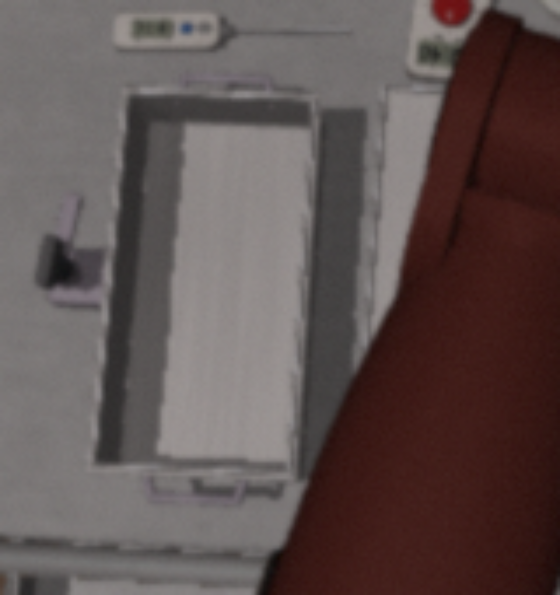

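Run:
```python
from h import *
tgt(.528,.067,.14,1.584)
```

```text
t 24.75 pos [0.4857 0.0132 0.2341] psi 1.574 OFFSET [-4.25  5.37  9.4 ] ROT [ 0.    -0.001 -0.01 ] rows 1.9
```

Call:
arm_command(
  rows=[
    {"jaw": 6,"offset": [-4.25,5.3,5],"rotation": [0,0,-0.01]},
    {"jaw": 6,"offset": [-4.25,5.3,9.4],"rotation": [0,0,-0.01]},
    {"jaw": 6,"offset": [-4.25,5.3,9.4],"rotation": [0,0,-0.01]},
    {"jaw": 6,"offset": [-4.25,5.3,9.4],"rotation": [0,0,-0.01]},
  ],
)

```text
time_s: 25.25
eef_pos: [0.5284, 0.0661, 0.1424]
tool_rot: [0.0, -0.006, 1.0, -0.0]
force: [-0.1, -1.0, 0.7]
finger_gap: 0.7
```

Run:
```python
from h import *
import pickle
pose();c,im=wsnap('w15');pickle.dump(c,open('w15.p','wb'))
print(proj('wrist',[[.528,.0665,.05]],c))
tgt(.528,.067,.047,1.584)
```

```text
t 25.25 pos [0.5284 0.0661 0.1424] psi 1.584 tiltz [ 0.001 -0.    -1.   ] F [-0.1 -1.   0.7] T [-0.   -0.   -0.01] gap 0.7 q [-0.12 -0.1  -0.3   1.37 -0.   -0.13]
[[280.80182695 216.84438091]]
t 25.3 pos [0.529  0.066  0.1433] psi 1.584 OFFSET [0.12 0.11 9.63] ROT [-0.     0.002 -0.   ] rows 1.5
```

View pics/w15.png

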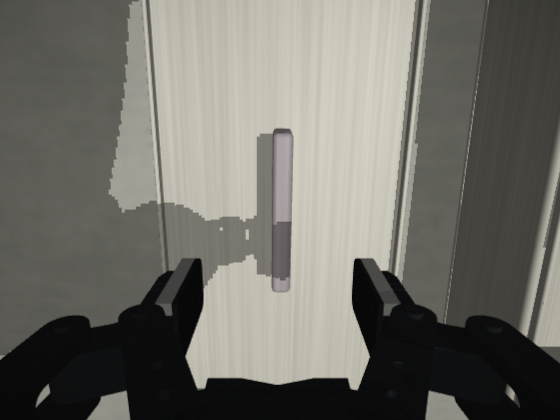

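Call:
arm_command(
  rows=[
    {"jaw": 5,"offset": [0.1,0.1,5],"rotation": [0,0,0]},
    {"jaw": 5,"offset": [0.1,0.1,9.6],"rotation": [0,0,0]},
    {"jaw": 5,"offset": [0.1,0.1,9.6],"rotation": [0,0,0]},
    {"jaw": 5,"offset": [0.1,0.1,9.6],"rotation": [0,0,0]},
  ],
)

```text
time_s: 25.8
eef_pos: [0.5288, 0.0676, 0.0482]
tool_rot: [0.002, -0.007, 1.0, -0.0]
force: [0.1, -0.1, -0.6]
finger_gap: 0.583
```

Call:
arm_command(
  rows=[
    {"jaw": 2,"offset": [0,0,0],"rotation": [0,0,0]},
    {"jaw": 0,"offset": [0,0,0],"rotation": [0,0,0]},
    {"jaw": 0,"offset": [0,0,0],"rotation": [0,0,0]},
    {"jaw": 0,"offset": [0,0,0],"rotation": [0,0,0]},
    {"jaw": 0,"offset": [0,0,0],"rotation": [0,0,0]},
  ],
  force=60,
)

```text
time_s: 26.42
eef_pos: [0.5282, 0.0682, 0.0468]
tool_rot: [0.001, -0.007, 1.0, -0.0]
force: [-1.8, 0.5, 6.8]
finger_gap: 0.124
```

Call:
arm_command(
  rows=[
    {"jaw": 0,"offset": [0,0,-5],"rotation": [0,0,0]},
    {"jaw": 0,"offset": [0,0,-10],"rotation": [0,0,0]},
    {"jaw": 0,"offset": [0,0,-15],"rotation": [0,0,0]},
    {"jaw": 0,"offset": [0,0,-19],"rotation": [0,0,0]},
    {"jaw": 0,"offset": [0,0,-19],"rotation": [0,0,0]},
  ],
)

```text
time_s: 27.05
eef_pos: [0.5285, 0.0681, 0.2384]
tool_rot: [0.003, -0.007, 1.0, -0.0]
force: [0.4, -0.4, -4.2]
finger_gap: 0.127
```

Run:
```python
from h import *
import pickle
pose();c,im=wsnap('w16');pickle.dump(c,open('w16.p','wb'))
pose()
tgt(.4994,.277,.24,1.584+.012)
```

```text
t 27.05 pos [0.5285 0.0681 0.2384] psi 1.585 tiltz [ 0.005 -0.001 -1.   ] F [ 0.4 -0.4 -4.2] T [0.03 0.03 0.01] gap 0.127 q [-0.12 -0.11 -0.13  1.54  0.   -0.13]
t 27.1 pos [0.5275 0.0682 0.2358] psi 1.585 tiltz [ 0.002 -0.    -1.   ] F [ 0.2  0.2 -4.7] T [-0.01  0.05  0.  ] gap 0.123 q [-0.12 -0.11 -0.14  1.54  0.   -0.13]
t 27.1 pos [0.5275 0.0682 0.2358] psi 1.585 OFFSET [ 2.52 20.92 -0.43] ROT [-0.     0.002 -0.011] rows 3.4
```

View pics/w16.png

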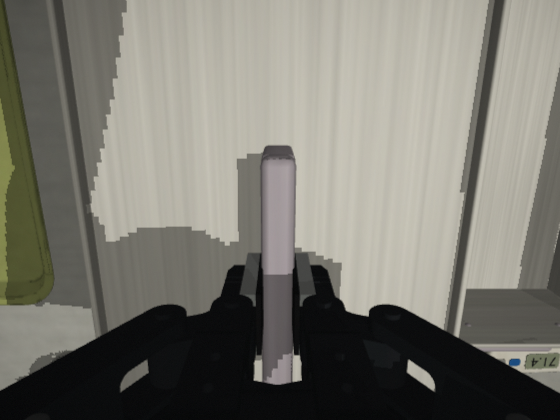

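Call:
arm_command(
  rows=[
    {"jaw": 0,"offset": [2.6,20.9,-0.5],"rotation": [0,0,-0.014]},
    {"jaw": 0,"offset": [2.6,20.9,-0.5],"rotation": [0,0,-0.014]},
    {"jaw": 0,"offset": [2.6,20.9,-0.5],"rotation": [0,0,-0.014]},
    {"jaw": 0,"offset": [2.6,20.9,-0.5],"rotation": [0,0,-0.014]},
    {"jaw": 0,"offset": [2.6,20.9,-0.5],"rotation": [0,0,-0.014]},
  ],
)

```text
time_s: 27.72
eef_pos: [0.4965, 0.2782, 0.2374]
tool_rot: [-0.002, -0.016, 1.0, -0.0]
force: [-0.3, -1.1, -5.3]
finger_gap: 0.125
```

Call:
arm_command(
  rows=[
    {"jaw": 0,"offset": [0,0,4],"rotation": [0,0,0]},
    {"jaw": 0,"offset": [0,0,7],"rotation": [0,0,0]},
    {"jaw": 0,"offset": [0,0,7.5],"rotation": [0,0,0]},
    {"jaw": 0,"offset": [0,0,7.5],"rotation": [0,0,0]},
    {"jaw": 0,"offset": [0,0,7.5],"rotation": [0,0,0]},
  ],
)

```text
time_s: 28.35
eef_pos: [0.4988, 0.2768, 0.1665]
tool_rot: [0.001, -0.014, 1.0, 0.0]
force: [0.6, -0.3, -3.4]
finger_gap: 0.125
```

Run:
```python
from h import *
tgt(.4994,.2768,.1365,1.599);pose()
```

```text
t 28.35 pos [0.4988 0.2768 0.1665] psi 1.599 OFFSET [-0.05  0.    3.  ] ROT [ 0.     0.002 -0.   ] rows 0.5
t 28.35 pos [0.4988 0.2768 0.1665] psi 1.599 tiltz [ 0.002  0.001 -1.   ] F [ 0.6 -0.3 -3.4] T [0.02 0.01 0.02] gap 0.125 q [ 0.28  0.01 -0.15  1.41 -0.    0.25]
```

Call:
arm_command(
  rows=[
    {"jaw": 0,"offset": [-0.05,0,1],"rotation": [0,0,0]},
    {"jaw": 0,"offset": [-0.05,0,1.8],"rotation": [0,0,0]},
    {"jaw": 0,"offset": [-0.05,0,2.5],"rotation": [0,0,0]},
    {"jaw": 0,"offset": [-0.05,0,3],"rotation": [0,0,0]},
    {"jaw": 0,"offset": [-0.05,0,3],"rotation": [0,0,0]},
  ],
)

```text
time_s: 28.98
eef_pos: [0.4984, 0.2769, 0.1368]
tool_rot: [0.0, -0.014, 1.0, 0.0]
force: [-7.9, -3.5, 11.9]
finger_gap: 0.126
```

Run:
```python
from h import *
pose()
```

```text
t 28.98 pos [0.4984 0.2769 0.1368] psi 1.599 tiltz [ 0.001  0.    -1.   ] F [-7.9 -3.5 11.9] T [-0.56  1.54  0.05] gap 0.126 q [ 0.28  0.02 -0.19  1.36 -0.    0.25]
```

Call:
arm_command(
  rows=[
    {"jaw": 5,"offset": [0,0,0],"rotation": [0,0,0]},
    {"jaw": 5,"offset": [0,0,0],"rotation": [0,0,0]},
    {"jaw": 5,"offset": [0,0,0],"rotation": [0,0,0]},
    {"jaw": 5,"offset": [0,0,-6],"rotation": [0,0,0]},
    {"jaw": 5,"offset": [0,0,-12],"rotation": [0,0,0]},
  ],
)

```text
time_s: 29.6
eef_pos: [0.498, 0.2766, 0.2558]
tool_rot: [-0.001, -0.014, 1.0, -0.0]
force: [2.0, 0.1, -0.8]
finger_gap: 0.59
```

Call:
arm_command(
  rows=[
    {"jaw": 5,"offset": [0,0,0],"rotation": [0,0,0]},
    {"jaw": 5,"offset": [0,0,0],"rotation": [0,0,0]},
  ],
)

```text
time_s: 29.85
eef_pos: [0.4986, 0.2769, 0.2548]
tool_rot: [0.0, -0.014, 1.0, 0.0]
force: [-0.2, 0.6, -1.1]
finger_gap: 0.585
```

Run:
```python
from h import *
pose();c,im=wsnap('w17');im=snap('scene','s17')
cv2.imwrite('pics/s17c.png',cv2.resize(im[100:260,100:280],None,fx=3.3,fy=3.3))
tgt(.498,.391,.22,1.477)
```

```text
t 29.85 pos [0.4986 0.2769 0.2548] psi 1.599 tiltz [ 0.  0. -1.] F [-0.2  0.6 -1.1] T [0.01 0.02 0.  ] gap 0.585 q [0.28 0.01 0.02 1.57 0.   0.25]
t 29.95 pos [0.498  0.2767 0.2535] psi 1.599 OFFSET [-0.33 11.43  3.34] ROT [-0.001 -0.002  0.122] rows 1.9
```

View pics/w17.png

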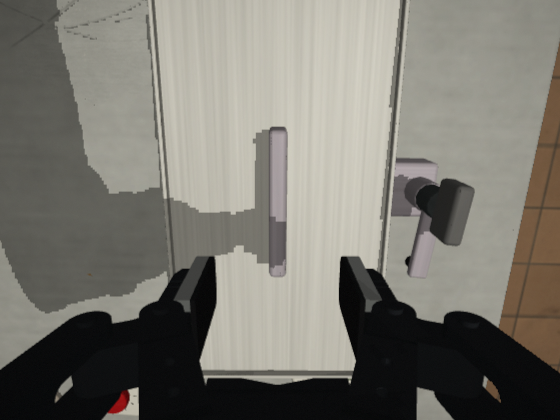

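View pics/s17c.png

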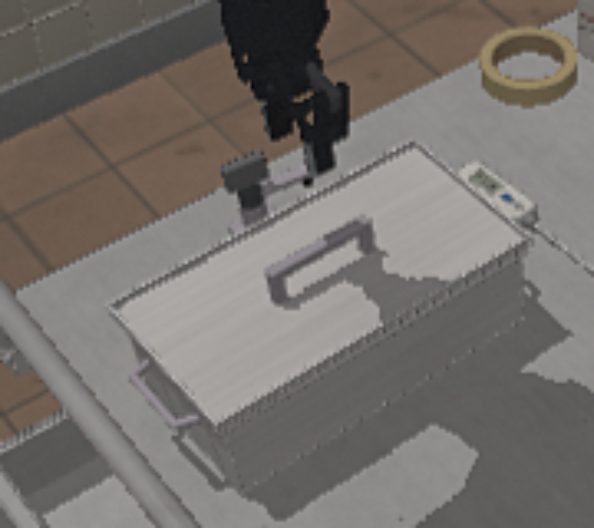

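Call:
arm_command(
  rows=[
    {"jaw": 5,"offset": [-0.3,11.5,0],"rotation": [0,0,0.122]},
    {"jaw": 5,"offset": [-0.3,11.5,0],"rotation": [0,0,0.122]},
    {"jaw": 5,"offset": [-0.3,11.5,0],"rotation": [0,0,0.122]},
    {"jaw": 5,"offset": [-0.3,11.5,3.3],"rotation": [0,0,0.122]},
    {"jaw": 5,"offset": [-0.3,11.5,3.3],"rotation": [0,0,0.122]},
  ],
)

```text
time_s: 30.58
eef_pos: [0.4967, 0.3905, 0.2185]
tool_rot: [-0.003, 0.047, 0.999, -0.002]
force: [-0.6, -0.1, 0.5]
finger_gap: 0.587
```

Run:
```python
from h import *
pose();c,im=wsnap('w18');print(proj('wrist',[[.4978,.3915,.156]],c));tgt(.4978,.3915,.146,1.477)
```

```text
t 30.57 pos [0.4967 0.3905 0.2185] psi 1.477 tiltz [-0.005 -0.003 -1.   ] F [-0.6 -0.1  0.5] T [-0.02  0.02  0.04] gap 0.587 q [ 0.46  0.21  0.15  1.53 -0.    0.55]
[[282.67988985 236.4854467 ]]
t 30.62 pos [0.4974 0.3908 0.2206] psi 1.476 OFFSET [-0.05  0.09  7.45] ROT [-0.002 -0.003 -0.001] rows 1.2
```

View pics/w18.png

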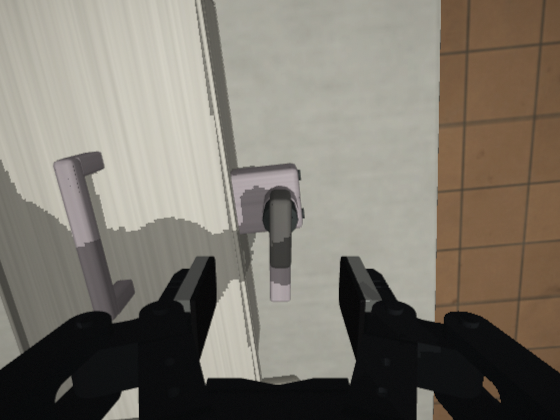

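Call:
arm_command(
  rows=[
    {"jaw": 5,"offset": [0,0.05,4],"rotation": [0,0,0]},
    {"jaw": 5,"offset": [0,0.05,7.4],"rotation": [0,0,0]},
    {"jaw": 5,"offset": [0,0.05,7.4],"rotation": [0,0,0]},
    {"jaw": 5,"offset": [0,0.05,7.4],"rotation": [0,0,0]},
  ],
)

```text
time_s: 31.12
eef_pos: [0.4992, 0.3925, 0.1504]
tool_rot: [0.001, 0.047, 0.999, 0.001]
force: [-0.0, -0.1, 0.8]
finger_gap: 0.583
```

Call:
arm_command(
  rows=[
    {"jaw": 2,"offset": [0,0,0],"rotation": [0,0,0]},
    {"jaw": 0,"offset": [0,0,0],"rotation": [0,0,0]},
    {"jaw": 0,"offset": [0,0,0],"rotation": [0,0,0]},
    {"jaw": 0,"offset": [0,0,0],"rotation": [0,0,0]},
    {"jaw": 0,"offset": [0,0,0],"rotation": [0,0,0]},
  ],
  force=35,
)

```text
time_s: 31.75
eef_pos: [0.4989, 0.392, 0.1495]
tool_rot: [0.001, 0.047, 0.999, -0.0]
force: [-0.1, -4.5, 5.9]
finger_gap: 0.133
```

Run:
```python
from h import *
pose()
```

```text
t 31.75 pos [0.4989 0.392  0.1495] psi 1.477 tiltz [ 0.002 -0.001 -1.   ] F [-0.1 -4.5  5.9] T [-0.93  0.2  -0.01] gap 0.133 q [ 0.46  0.21  0.04  1.39 -0.    0.55]
```

Call:
arm_command(
  rows=[
    {"jaw": 0,"offset": [0,0,-1],"rotation": [0,0,0]},
    {"jaw": 0,"offset": [0,0,-2.2],"rotation": [0,0,0]},
    {"jaw": 0,"offset": [0,0,-2.2],"rotation": [0,0,0]},
    {"jaw": 0,"offset": [0,0,-2.2],"rotation": [0,0,0]},
  ],
)

```text
time_s: 32.25
eef_pos: [0.4987, 0.392, 0.1698]
tool_rot: [0.0, 0.047, 0.999, -0.0]
force: [4.0, -3.3, -5.8]
finger_gap: 0.133
```

Run:
```python
from h import *
pose();c,im=wsnap('w19');im=snap('scene','s19')
cv2.imwrite('pics/s19c.png',cv2.resize(im[100:220,130:260],None,fx=4.5,fy=4.5))
```

```text
t 32.25 pos [0.4987 0.392  0.1698] psi 1.477 tiltz [ 0.    -0.001 -1.   ] F [ 4.  -3.3 -5.8] T [-0.79 -1.05  0.1 ] gap 0.133 q [ 0.46  0.21  0.07  1.43 -0.    0.55]
```

View pics/s19c.png

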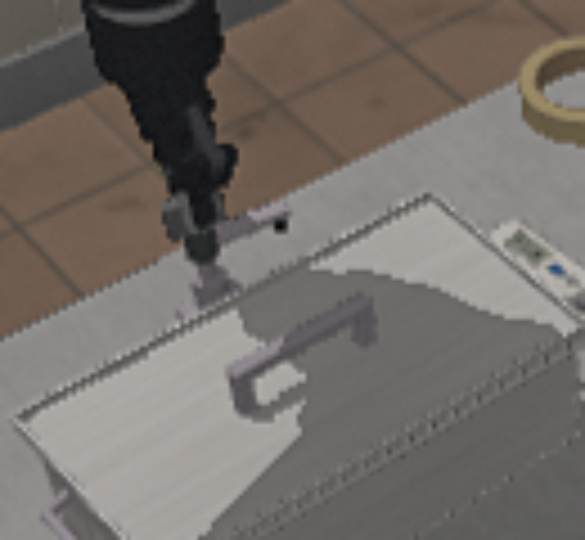

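Call:
arm_command(
  rows=[
    {"jaw": 0,"offset": [0,0,0],"rotation": [0,0,0.18]},
    {"jaw": 0,"offset": [0,0,0],"rotation": [0,0,0.36]},
    {"jaw": 0,"offset": [0,0,0],"rotation": [0,0,0.54]},
    {"jaw": 0,"offset": [0,0,0],"rotation": [0,0,0.72]},
    {"jaw": 0,"offset": [0,0,0],"rotation": [0,0,0.73]},
  ],
)

```text
time_s: 32.98
eef_pos: [0.4984, 0.3911, 0.1692]
tool_rot: [0.0, 0.402, 0.916, -0.001]
force: [3.1, -7.1, -6.0]
finger_gap: 0.129
```

Call:
arm_command(
  rows=[
    {"jaw": 0,"offset": [0,0,0],"rotation": [0,0,0.18]},
    {"jaw": 0,"offset": [0,0,0],"rotation": [0,0,0.36]},
    {"jaw": 0,"offset": [0,0,0],"rotation": [0,0,0.54]},
    {"jaw": 0,"offset": [0,0,0],"rotation": [0,0,0.72]},
    {"jaw": 0,"offset": [0,0,0],"rotation": [0,0,0.72]},
  ],
)

```text
time_s: 33.6
eef_pos: [0.4975, 0.3906, 0.1687]
tool_rot: [0.001, 0.699, 0.715, -0.002]
force: [-0.5, -9.8, -5.1]
finger_gap: 0.135
```

Run:
```python
from h import *
pose();c,im=wsnap('w20')
```

```text
t 33.6 pos [0.4975 0.3906 0.1687] psi 0.024 tiltz [-0.003 -0.004 -1.   ] F [-0.5 -9.8 -5.1] T [-2.2  -0.11 -0.13] gap 0.135 q [ 0.46  0.21  0.07  1.43 -0.    2.01]
```

View pics/w20.png

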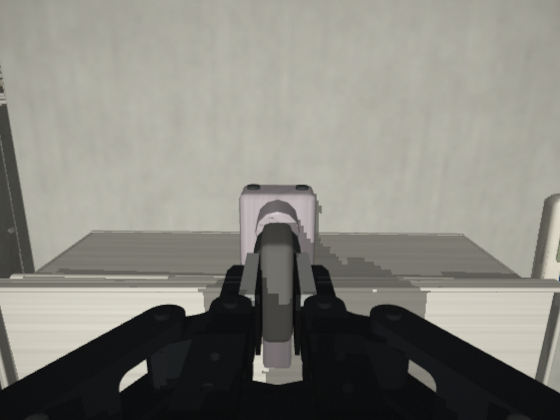

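Call:
arm_command(
  rows=[
    {"jaw": 0,"offset": [0,0,0.7],"rotation": [0,0,0]},
    {"jaw": 0,"offset": [0,0,1.3],"rotation": [0,0,0]},
    {"jaw": 0,"offset": [0,0,1.4],"rotation": [0,0,0]},
    {"jaw": 0,"offset": [0,0,1.4],"rotation": [0,0,0]},
  ],
)

```text
time_s: 34.15
eef_pos: [0.4974, 0.3909, 0.155]
tool_rot: [0.0, 0.698, 0.716, -0.002]
force: [-0.4, -9.4, -2.7]
finger_gap: 0.131
```

Call:
arm_command(
  rows=[
    {"jaw": 5,"offset": [0,0,0],"rotation": [0,0,0]},
    {"jaw": 5,"offset": [0,0,0],"rotation": [0,0,0]},
    {"jaw": 5,"offset": [0,0,0],"rotation": [0,0,0]},
    {"jaw": 5,"offset": [0,0,-6],"rotation": [0,0,0]},
    {"jaw": 5,"offset": [0,0,-14],"rotation": [0,0,0]},
  ],
)

```text
time_s: 34.78
eef_pos: [0.4976, 0.3923, 0.2795]
tool_rot: [-0.0, 0.697, 0.717, -0.001]
force: [1.5, 1.0, 1.1]
finger_gap: 0.584
```

Call:
arm_command(
  rows=[
    {"jaw": 5,"offset": [4,0,-4],"rotation": [0,0,0]},
    {"jaw": 5,"offset": [4,0,-4],"rotation": [0,0,0]},
    {"jaw": 5,"offset": [4,0,-4],"rotation": [0,0,0]},
  ],
)

```text
time_s: 35.15
eef_pos: [0.4971, 0.4323, 0.3175]
tool_rot: [-0.0, 0.697, 0.717, -0.001]
force: [-0.7, -0.6, -0.2]
finger_gap: 0.585
```

Run:
```python
from h import *
import pickle
pose();c,im=wsnap('w21');pickle.dump(c,open('w21.p','wb'));im=snap('scene','s21')
cv2.imwrite('pics/s21c.png',cv2.resize(im[135:255,130:280],None,fx=5,fy=5,interpolation=cv2.INTER_CUBIC))
im=snap('top','t21');cv2.imwrite('pics/t21c.png',cv2.resize(im[60:330,100:460],None,fx=2.2,fy=2.2))
```

```text
t 35.15 pos [0.4971 0.4323 0.3175] psi 0.028 tiltz [-0.001 -0.001 -1.   ] F [-0.7 -0.6 -0.2] T [-0.04 -0.02  0.01] gap 0.585 q [ 0.52  0.33  0.48  1.72 -0.    2.06]
```

View pics/w21.png

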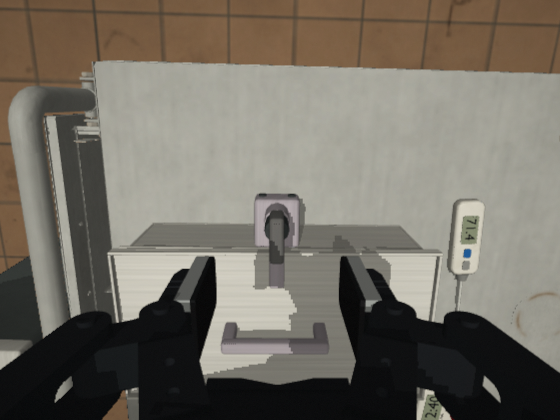

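View pics/s21c.png

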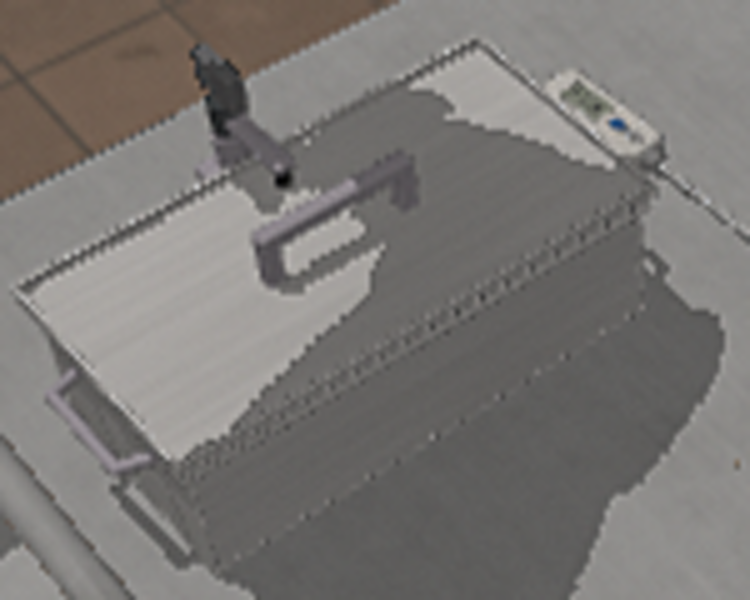

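View pics/t21c.png

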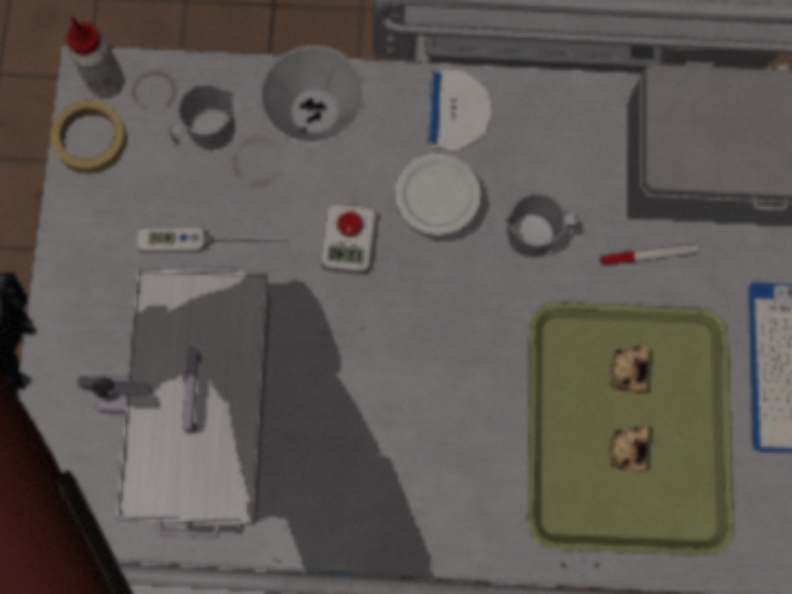

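Run:
```python
from h import *
pose();print(ctrl.hand_in())
```

```text
t 35.3 pos [0.4968 0.4315 0.3169] psi 0.027 tiltz [-0.002 -0.001 -1.   ] F [0.1 0.2 0.3] T [ 0.    0.02 -0.04] gap 0.584 q [ 0.52  0.33  0.48  1.72 -0.    2.06]
the job is handed in; nothing more can be done
None
```

The cake is served and the job is handed in after about 35 s of robot time. No verdict was reported.

**What I did:**
- I lifted the finger about 15 mm, swung it roughly 1.45 rad aside and let it down.
- I laid the lid flat on the worktop between the tin and the tray. It was then knocked about 5 cm to one side while I was moving cake. I measured its new place with the wrist camera and picked it up from there.
- Only two pieces of cake were in the tin. Both now stand upright on the tray, about 105 mm apart and well inside the limits.
- I put the lid back at the hand pose it had when first gripped, then swung the finger back over it and released it.

**Last checks:**
- **Lid:** the hand stopped at the seated height, and the scene view looks the same as at the start.
- **Finger:** it points over the lid, with the pad looking as it did at the start. I judged its lift only from the picture, to within about 2 mm.
- **Cake:** both pieces stand upright on the tray.
- **Bystanders:** the marker, timer, tub, thermometer and cup look unmoved.
- **Robot:** the gripper is clear of everything and the force on it is near zero.

**Disagreement:** the cameras differed by a few millimetres on where the tin is. Some of that came from a wrist-camera reading I took while the arm was still settling. I went by the positions felt when gripping the finger and the lid handle.

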